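# Start a drying batch of bentwood boxes

## Task

Start a drying batch: take the dark wooden forming block out of the dryer's tray and stand it on the cork mat, and stand every pale oval box that is on the bench upright in the tray, side by side, none stacked. When the tray is loaded, turn the vent lever to the middle mark, and only then wind the timer's key clockwise, a part turn at a time, right up to its stop. Do not knock over or shift the glue jar, and finish with everything let go.

Things in the scene. Friction and masses are not known exactly. Their poses are not given: they have to be found in the camera images.
- box_1: one of two to four oval bentwood boxes without lids (absent ones read None), all alike: pale thin wood, 100 long (its x) x 62 wide (its y) x 52 mm high, straight sides 38 mm long in the middle of the length, wall 4 mm, 0.09 kg; origin at the centre of its underside, z up when upright; stands on the bench at the start
- box_2: one of two to four oval bentwood boxes without lids (absent ones read None), all alike: pale thin wood, 100 long (its x) x 62 wide (its y) x 52 mm high, straight sides 38 mm long in the middle of the length, wall 4 mm, 0.09 kg; origin at the centre of its underside, z up when upright; stands on the bench at the start
- box_3: one of two to four oval bentwood boxes without lids (absent ones read None), all alike: pale thin wood, 100 long (its x) x 62 wide (its y) x 52 mm high, straight sides 38 mm long in the middle of the length, wall 4 mm, 0.09 kg; origin at the centre of its underside, z up when upright; stands on the bench at the start
- box_4: one of two to four oval bentwood boxes without lids (absent ones read None), all alike: pale thin wood, 100 long (its x) x 62 wide (its y) x 52 mm high, straight sides 38 mm long in the middle of the length, wall 4 mm, 0.09 kg; origin at the centre of its underside, z up when upright; stands on the bench at the start
- block: solid dark wooden forming block, oval, 92 long (its x) x 58 wide (its y) x 60 mm high, about 0.25 kg; origin at the centre of its underside, z up; lies in the dryer's tray at the start
- mat: cork mat fixed on the bench, 150 (its x) x 110 (its y) x 5 mm thick; origin at the centre of its underside, on the bench; the forming block belongs on it
- tray (a point): centre of the flat top of the mesh floor of the dryer's open tray, 20 mm above the bench; inside the tray measures 250 (its x) x 240 mm (its y), with walls 5 mm thick that stand 15 mm above the floor. A green fan housing 30 mm high stands along the tray's -y side, 200 mm long (x from -110 to +90) and 120 mm wide (y from -248 to -128), with the vent lever on top. The whole dryer is fixed
- lever_pivot (a point): the vent lever's upright axis, at the top of the green fan housing (30 mm above the bench); its axes are the dryer's, as those of tray. The lever's grip turns about it on a radius of 72 mm
- lever_grip (a point): centre of the top face of the lever's black grip post, 83 mm above the bench; the post is round and upright, 16 mm in diameter and 40 mm high; below it runs the flat steel lever arm (top 43 mm above the bench)
- middle_mark (a point): the middle one of three white marks on top of the fan housing; it lies 96 mm from the pivot along the dryer's -x. The lever points at it when its grip lies straight on the line from pivot to mark
- vent (a joint): vent lever angle, rad: 0 to 1.7, grows clockwise seen from above so that the grip moves towards the dryer's +y; at angle a the grip lies from the pivot at 72 mm x (-cos(a - 0.85), sin(a - 0.85)) in the dryer's axes; 0.85 is the middle mark; starts at 0 to 0.4; light friction, stays where it is left (about 1.5 N at the grip)
- timer: grey clockwork timer, a fixed box 110 x 110 x 80 mm with the winding key upright on its top, in the middle; origin at the centre of its underside
- key_grip (a point): centre of the winding key's flat butterfly bow, on its upright axis, 122 mm above the bench; the bow is 68 wide (its x) x 10 thick (its y) and its plain middle part 30 wide x 34 mm high (from 102 to 136 mm above the bench), the round wings reach from 104 to 136 mm; turns with the key
- key (a joint): winding of the key, rad: 0 to 6.5, grows as the key is turned clockwise seen from above; 6.5 is fully wound, a hard stop. The spring resists by at most 0.12 N m and the key stays where it is let go
- glue_jar: upright glue jar with white cap, 60 mm in diameter, 85 mm high, a bystander among the things; origin at the centre of its underside
There are look-alikes about, which are no part of the job. Leave any turquoise or yellow look-alike of the block alone.

How it is judged:
By the outcome, as a careful person would: the job done as asked, in the order asked, and still so for the second after the job is handed in, with the robot touching nothing.
Of box_1, box_2, box_3, box_4 only 2 to 4 are there at a start; the rules pass over those that are not, and their reading is None.
At some moment in a run one of box_1, box_2, box_3, box_4, block may be knocked a few centimetres aside while the robot is not near it.
Once in a run the grip may slacken for a moment while it holds something.
It also fails if it takes over 210 s, if anything falls off the work surface, if the arm or the gripper's body presses on something with over 40 N, if the wrist force passes 120 N, or if a joint passes its speed limit or range.

## Robot

A 6-joint arm with a two-finger parallel gripper is mounted at the origin on the work surface. World frame = base frame: x ahead of the robot, y to its left, z up, the work surface at z = 0. Lengths are in mm, angles in rad, forces in N, time in s.
With the tool pointing down it reaches from about 300 to 850 mm from the base axis. Payload 4.2 kg.
Tool frame: the origin (TCP) lies at the very end of the fingers, on their centre line; the grasp point (between the pads) lies 19 mm behind it; z points along the fingers, y is the line along which they close (so a half turn about z gives the same grasp; the last joint's range is limited). The gripper opens to 91 mm and grips with 3 to 60 N. Pads are 32 mm wide; open, the fingers measure 118 mm over their backs; the gripper's body (76 mm by 178 mm) begins 60 mm behind the grasp point.
Start: joints at [1.18, 0.32, 1.565, -0, 1.257, -0.02], TCP at [208.361, 535.937, 213.976] pointing down, gripper open.
Joint ranges: [-3.11, 3.11], [-0.84, 2.01], [0.21, 2.61], [-1.34, 4.49], [0.05, 2.63], [-2.56, 2.56]. Speed limits (rad/s): [2.57, 2.57, 3.14, 3.14, 3.14, 3.14].

## Interface

Orientations are given as a 3x3 rotation matrix whose columns are the frame's x, y, z axes.
In Python, from plant import bot gives the robot as it stands. The module is installed in compiled form; this text tells all that it offers.
- The arm moves only by the tool drive_tool, never from a script. Its argument "increments" is a list of rows, each a list of 6 numbers: the shift along the tool's x, y, z in units of 800 mm (1.0 is 800 mm), then the turn, a rotation vector about the tool's x, y, z in units of pi rad (1.0 is pi rad). A call has 1 to 12 rows; each row is the pose to reach, as a shift and turn from the pose commanded when the call began, along the tool's axes at that moment, turning the shorter way round; what a row does not reach only later rows make up. A row lasts 1/12 s, in which the tool goes at most 41.7 mm and 7.16 degrees, less where a joint would pass 70% of its speed; a pose out of reach is approached as far as the arm can. A call with a number of a shift or a turn outside -1 to 1 is refused whole. A call with a gripper value outside its range is refused whole. "hand" is the opening, from -1 (shut) to 1 (fully open), set as the call begins (left out, the last holds). The fingers move at their own pace and stop on an object; "force" is the grip in N (left out, the last holds). Time passes only in rows, so rows that repeat a pose let the fingers close. It gives the time, the measured TCP pose, the force, the opening and the grip force at its end, in the units of the state.
- bot.observe(): the state, without advancing time (a new reading comes with each control period).
- bot.read_camera(name): name is "side" or "top" or "wrist"; returns a dict with "frame" (480x640x3 uint8, blue, green, red), "depth" (480x640 float32, mm along the optical axis (not along the pixel's ray), 0 where there is no reading), "vfov" (degrees; the focal length in pixels is half the picture's height over the tangent of half this angle, whatever the lens; pixels are square), "cx", "cy" (the principal point, pixels), "cam_to_world" (4x4, takes a point from camera to world coordinates); the wrist camera has in their place "mount" (4x4, takes a point from camera to tool coordinates, whose origin is the TCP and whose axes are the flange's). Camera axes: x right, y down, z forward; pixel columns grow to the right and rows downward; lengths in mm; the calibration is good to about 2 mm. The wrist camera is an equidistant fisheye: a pixel r from the principal point sees the ray r / f radians off the axis. A picture is of the moment at which its call begins: read the wrist's pose just before it.
- bot.sign_off(): hands the job in; it is judged then, once.
Trained networks look in the newest picture that a camera, given by its name, has taken for a name from the list of things; names that differ only in an ending like _2 or _b are one class to them, and where a whole thing is asked for, a point or a joint stands for the part that bears it (a point fixed in the world has none). Each returns a list of dicts, best first, with "p" (0 to 1); they miss things now and then, are a little off and sometimes report something else, mostly with a low value. They report only what shows in the picture. A call takes as long as a camera call. They do not tell look-alikes from the thing itself.
- bot.regions_of(name, camera): "region" (480x640 bool, what is visible of it) and "rect" ([left, top, right, bottom] in pixels, round what is visible of it).
The state is a dict: "clock": time; "joints": joint angles; "joint_velocities": joint speeds; "joint_efforts": joint torques, N m; "ee_pos": TCP position; "tool_rot": TCP orientation; "wrist_force": force on the tool from outside, world axes, zero at the start; "moment": the same for the moment, N m; "opening": finger opening in mm; "grip_force": force on a finger pad.
Only numpy, scipy, OpenCV 4.12 (cv2) and the standard library are available. Lean on these libraries where they do the work, as an engineer would, in place of code of your own. Each camera call takes 0.05 s, during which the arm holds its last target. There are 200 camera calls.

## Working session

There is one attempt and no reset: what is moved stays moved. The work goes in short steps, Python scripts to look and compute and a tool call to move; the robot and the scene stay as the last step left them, time stands still between calls to the robot, and variables do not carry over. Pictures are saved under pics/ and viewed, at most 14 in all, crops included, and the job is handed in when it is done.

Besides the shell and the picture viewer there is one more tool, called after ">>>" in YAML: its name, and indented under it one key for each argument. drive_tool: Moves the arm, as the interface text tells. Its arguments: {"type":"object","properties":{"increments":{"type":"array","items":{"type":"array","items":{"type":"number"}}},"hand":{"type":"number"},"force":{"type":"number"}},"required":["increments"]}

```bash
mkdir -p pics; cat > h.py <<'E'
import numpy as np, cv2
from plant import bot
def cam(n):
    s=bot.observe(); c=bot.read_camera(n); c['s']=s; return c
def cloud(c):
    f=240/np.tan(np.radians(c['vfov'])/2); d=c['depth']
    v,u=np.mgrid[:480,:640]; x=(u-c['cx'])/f; y=(v-c['cy'])/f
    P=np.stack([x*d,y*d,d,np.ones_like(d)],-1)
    return P@np.array(c['cam_to_world']).T[:,:3]
def rect(m2):
    (c,(w,h),a)=cv2.minAreaRect(m2.astype(np.float32))
    if w<h: w,h,a=h,w,a+90
    return np.round(c,1),round(w,1),round(h,1),round(a,1)
E
python3 - <<'E'
from h import *
for n in ['top','side']:
    c=cam(n); cv2.imwrite(f'pics/{n}0.png',c['frame']); P=cloud(c); np.save(n+'P.npy',P)
    print(n,np.round(c['cam_to_world'],2).tolist(),c['vfov'])
    for t in ['box_1','block','mat','tray','lever_grip','timer','key_grip','glue_jar']:
        try:
            for r in bot.regions_of(t,n):
                m=r['region']&(c['depth']>0); q=P[m]
                if len(q)<10: print(t,'few',r['rect']);continue
                z=np.percentile(q[:,2],95); top=q[abs(q[:,2]-z)<6]
                print(t,round(r['p'],2),list(map(int,r['rect'])),'z',round(z),'top',rect(top[:,:2]),np.median(c['frame'][m],axis=0))
        except Exception as e: print(t,e)
print(bot.observe()['tool_rot'])
E
```

```text
top [[-0.01, -1.0, 0.09, 412.6], [-1.0, 0.01, -0.0, 68.98], [0.0, -0.09, -1.0, 1279.75], [0.0, 0.0, 0.0, 1.0]] 57.679451295980186
box_1 0.97 [454, 198, 480, 233] z 54 top (array([ 567.3, -378. ]), 98.0, 64.5, 179.2) [ 90. 128. 154.]
box_1 0.73 [387, 252, 422, 287] z 55 top (array([ 424. , -184.4]), 99.2, 62.9, 20.3) [102. 142. 168.]
box_1 0.64 [405, 196, 432, 229] z 54 top (array([ 580.8, -235.9]), 93.5, 62.8, 9.5) [ 98. 136. 160.]
box_1 0.58 [439, 232, 466, 270] z 54 top (array([ 467. , -331.3]), 99.6, 60.6, 9.1) [ 97. 135. 160.]
block 0.61 [207, 234, 234, 269] z 85 top (array([479.7, 327.8]), 90.3, 57.7, 163.6) [41. 60. 93.]
block 0.57 [169, 304, 207, 339] z 66 top (array([284.5, 419.6]), 88.5, 57.7, 127.4) [169. 170.  60.]
block 0.56 [216, 304, 250, 328] z 65 top (array([291.5, 292.5]), 89.3, 58.2, 95.0) [ 66. 188. 208.]
mat 0.94 [341, 236, 377, 285] z 11 top (array([439.6, -56.7]), 150.3, 108.5, 178.5) [101. 140. 175.]
tray 0.59 [195, 87, 327, 285] z 46 top (array([663.3, 210.2]), 569.5, 369.5, 177.6) [112. 121.  90.]
lever_grip 0.48 [305, 218, 323, 241] z 85 top (array([500.8,  
[... 2093 characters left out ...]
, 30.9) [96. 94. 92.]
lever_grip 0.57 [429, 259, 454, 300] z 86 top (array([ 693.2, -196. ]), 52.1, 50.5, 78.8) [157. 164. 163.]
timer 0.77 [360, 204, 421, 298] z 120 top (array([638. , -80.4]), 69.2, 12.7, 15.2) [109. 108. 111.]
key_grip 0.46 [388, 239, 403, 256] z 136 top (array([635.5, -81.8]), 52.9, 10.0, 11.6) [118.  115.5 119.5]
glue_jar 0.74 [294, 286, 367, 336] z 7 top (array([436.6, -58.3]), 152.3, 114.0, 177.2) [104. 152. 203.]
glue_jar 0.65 [427, 262, 453, 303] z 86 top (array([ 693.4, -195.7]), 52.5, 51.9, 68.8) [157. 164. 164.]
[[-9.32037206e-01  3.62362589e-01  2.56369653e-05]
 [ 3.62362590e-01  9.32037200e-01  1.02490342e-04]
 [ 1.32440604e-05  1.04814689e-04 -9.99999994e-01]]
```

View images.

```bash
python3 - <<'E'
from h import *
a=cv2.imread('pics/top0.png')[120:360,130:530]; cv2.imwrite('pics/top0c.png',cv2.resize(a,(800,480),interpolation=cv2.INTER_CUBIC))
a=cv2.imread('pics/side0.png')[170:400,140:500]; cv2.imwrite('pics/side0c.png',cv2.resize(a,(792,506),interpolation=cv2.INTER_CUBIC))
# tray walls: heights
P=np.load('topP.npy'); im=cv2.imread('pics/top0.png')
z=P[...,2]
m=(z>32)&(z<44)&(P[...,0]>250)&(P[...,0]<800)&(P[...,1]>-20)&(P[...,1]<500)
n,l,st,ce=cv2.connectedComponentsWithStats(m.astype(np.uint8))
for i in range(1,n):
    if st[i,4]>60: print(st[i],rect(P[l==i][:,:2]),np.median(z[l==i]))
hsv=cv2.cvtColor(im,cv2.COLOR_BGR2HSV)
g=m&(abs(hsv[...,0].astype(int)-60)<30)&(hsv[...,1]>60)
print('green',g.sum(),rect(P[g][:,:2]))
E
```

```text
[274 141  54 117 847] (array([629.9,  96.3]), 350.0, 125.4, 6.6) 35.15682288258745
[194 193  92  94 670] (array([511. , 278.1]), 260.5, 250.7, 177.1) 36.78715684752103
[284 232  42  49 553] (array([461.2,  94. ]), 137.1, 116.9, 179.1) 33.571789443438774
green 1092 (array([438. , 233.9]), 482.9, 221.8, 110.4)
```

View pics/top0c.png

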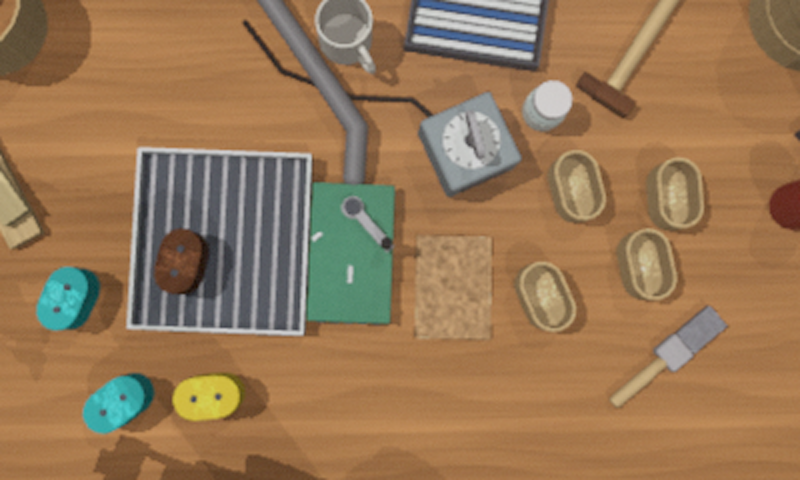

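View pics/side0c.png

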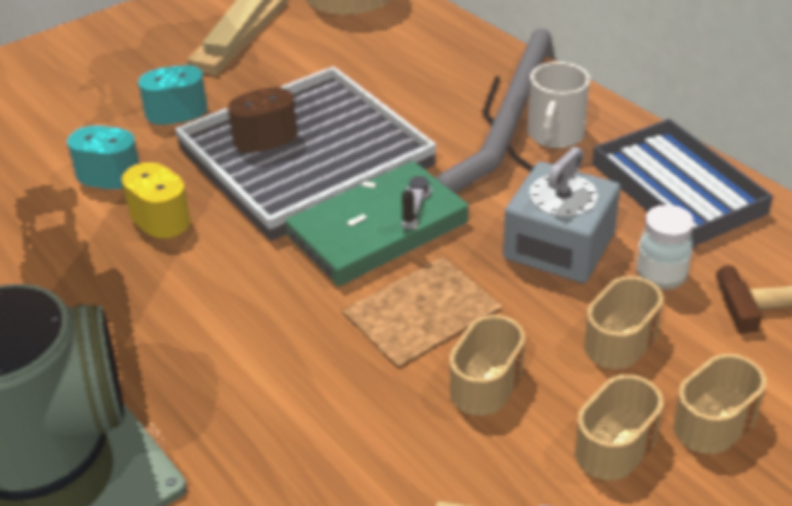

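The crops show the following:
- **Block candidates (top crop):** dark brown at (180,260) inside the tray, turquoise at (67,298) and (117,403), yellow at (207,397). Only the dark brown one fits: right colour, and it is in the tray.
- **Boxes:** four, at (580,186), (678,193), (650,265) and (548,297).
- **Lever:** the grip is at (387,243). The middle mark is at (350,274), straight below the pivot at (352,206).
- **Key:** at (485,138).

Next I'll take one enlarged crop to confirm the block and plan the first moves.

```bash
cat >> h.py <<'E'
def pl(groups,start=None,nearphi=True):
    """groups: list of calls, each a list of (x,y,z,phi deg|None). prints increments from call start"""
    if start is None:
        s=bot.observe(); p=np.array(s['ee_pos']); R=np.array(s['tool_rot']); phi=np.degrees(np.arctan2(R[1,1],R[0,1])); s0=True
        print('now',np.round(p,1),round(phi,1),'j',np.round(s['joints'],2))
    else: p=np.array(start[:3]);phi=start[3]
    for g in groups:
        f=np.radians(phi); X=np.array([np.sin(f),-np.cos(f),0]);Y=np.array([np.cos(f),np.sin(f),0])
        X=np.cross(Y,[0,0,-1]); q=p; qa=phi
        for w in g:
            t=np.array(w[:3],float); a=phi if w[3] is None else w[3]
            if w[3] is not None and nearphi: a=qa+(a-qa+90)%180-90
            n=int(max(np.ceil(np.linalg.norm(t-q)/41.7),np.ceil(abs(a-qa)/7.16)))
            d=t-p; print(n,[round(float(v),4) for v in (d@X/800,d@Y/800,-d[2]/800,0,0,-(a-phi)/180)],'phi',round(a,1))
            q=t;qa=a
        p=q;phi=qa; print('--')
def boxes(name='box_1'):
    out=[]
    for n in ('top','side'):
        c=cam(n);P=cloud(c)
        for r in bot.regions_of(name,n):
            m=r['region']&(c['depth']>0);q=P[m]
            if len(q)<30 or r['p']<.3: continue
            z=np.percentile(q[:,2],95);top=q[abs(q[:,2]-z)<6]
            print(n,round(r['p'],2),round(z),rect(top[:,:2]),np.median(c['frame'][m],axis=0).astype(int))
E
python3 - <<'E'
from h import *
a=cv2.imread('pics/side0.png')[190:290,160:300]; cv2.imwrite('pics/blk.png',cv2.resize(a,(700,500),interpolation=cv2.INTER_CUBIC))
pl([[(477.5,328.3,150,74)],[(477.5,328.3,46,74)],[(477.5,328.3,140,74)],[(438,-57,140,88.5)],[(438,-57,32,88.5)],[(438,-57,140,88.5)]])
P=np.load('topP.npy'); im=cv2.imread('pics/top0.png')
for n,(u,v) in dict(pivot=(306,223),grip=(323,241),mid=(305,257),end=(289,238)).items(): print(n,np.round(np.median(P[v-1:v+2,u-1:u+2].reshape(-1,3),axis=0),1))
E
```

```text
now [208.4 535.9 214. ] 68.8 j [ 1.18  0.32  1.56  0.    1.26 -0.02]
9 [-0.4076, -0.12, 0.08, 0.0, 0.0, -0.0291] phi 74.0
--
3 [0.0, 0.0, 0.13, 0.0, 0.0, -0.0] phi 74.0
--
3 [0.0, 0.0, -0.1175, 0.0, 0.0, -0.0] phi 74.0
--
10 [-0.0853, -0.4766, -0.0, 0.0, 0.0, -0.0806] phi 88.5
--
3 [0.0, 0.0, 0.135, 0.0, 0.0, -0.0] phi 88.5
--
3 [0.0, 0.0, -0.135, 0.0, 0.0, -0.0] phi 88.5
--
pivot [554.2  88.4  46.2]
grip [499.4  41.8  81.5]
mid [457.9  92.7  34.4]
end [513.2 137.8  33.9]
```

View pics/blk.png

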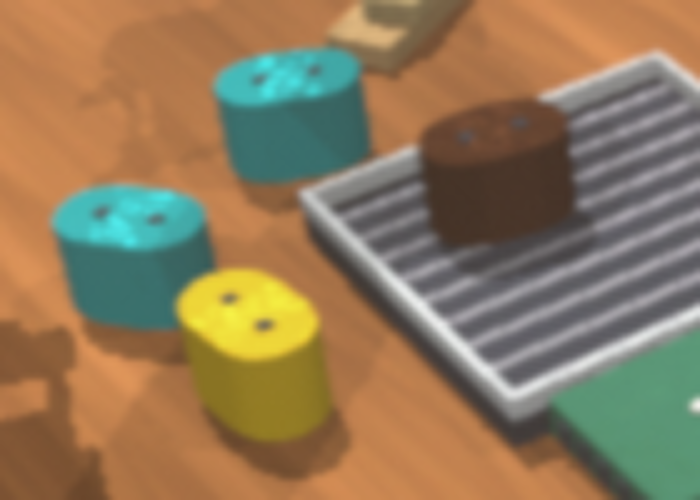

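The crop shows the dark brown block at (498,170), the only one inside the tray; turquoise and yellow stand outside. I'm going for the brown one.

>>> drive_tool:
  increments:
    - [-0.4076,-0.12,0.08,0,0,-0.0291]
    - [-0.4076,-0.12,0.08,0,0,-0.0291]
    - [-0.4076,-0.12,0.08,0,0,-0.0291]
    - [-0.4076,-0.12,0.08,0,0,-0.0291]
    - [-0.4076,-0.12,0.08,0,0,-0.0291]
    - [-0.4076,-0.12,0.08,0,0,-0.0291]
    - [-0.4076,-0.12,0.08,0,0,-0.0291]
    - [-0.4076,-0.12,0.08,0,0,-0.0291]
    - [-0.4076,-0.12,0.08,0,0,-0.0291]
    - [-0.4076,-0.12,0.08,0,0,-0.0291]
  hand: 1
  force: 40

```text
clock: 1.73
ee_pos: [479.6, 326.0, 149.0]
tool_rot: [[-0.96, 0.28, -0.001], [0.28, 0.96, -0.001], [0.0, -0.001, -1.0]]
wrist_force: [-0.7, -1.5, 0.6]
opening: 91.4
grip_force: 0.0
```

>>> drive_tool:
  increments:
    - [0,0,0.04,0,0,0]
    - [0,0,0.08,0,0,0]
    - [0,0,0.11,0,0,0]
    - [0,0,0.13,0,0,0]
    - [0,0,0.13,0,0,0]

```text
clock: 2.15
ee_pos: [474.2, 327.9, 42.8]
tool_rot: [[-0.962, 0.275, -0.006], [0.275, 0.962, -0.004], [0.005, -0.005, -1.0]]
wrist_force: [-0.1, -0.3, -0.2]
opening: 91.3
grip_force: 0.0
```

>>> drive_tool:
  increments:
    - [0,0,0,0,0,0]
    - [0,0,0,0,0,0]
    - [0,0,0,0,0,0]
    - [0,0,0,0,0,0]
    - [0,0,0,0,0,0]
    - [0,0,0,0,0,0]
  hand: -1

```text
clock: 2.65
ee_pos: [477.9, 328.7, 47.0]
tool_rot: [[-0.961, 0.276, 0.001], [0.276, 0.961, 0.001], [-0.001, 0.002, -1.0]]
wrist_force: [-0.2, -0.2, 4.8]
opening: 58.2
grip_force: 39.7
```

>>> drive_tool:
  increments:
    - [0,0,-0.05,0,0,0]
    - [0,0,-0.1,0,0,0]
    - [0,0,-0.1175,0,0,0]
    - [0,0,-0.1175,0,0,0]

```text
clock: 2.98
ee_pos: [479.8, 329.7, 144.4]
tool_rot: [[-0.961, 0.276, 0.008], [0.276, 0.961, 0.005], [-0.006, 0.007, -1.0]]
wrist_force: [0.9, 0.4, -1.6]
opening: 58.3
grip_force: 39.6
```

>>> drive_tool:
  increments:
    - [-0.0085,-0.0477,0,0,0,-0.0081]
    - [-0.0171,-0.0953,0,0,0,-0.0161]
    - [-0.0256,-0.143,0,0,0,-0.0242]
    - [-0.0341,-0.1906,0,0,0,-0.0322]
    - [-0.0427,-0.2383,0,0,0,-0.0403]
    - [-0.0512,-0.286,0,0,0,-0.0484]
    - [-0.0597,-0.3336,0,0,0,-0.0564]
    - [-0.0682,-0.3813,0,0,0,-0.0645]
    - [-0.0768,-0.4289,0,0,0,-0.0725]
    - [-0.0853,-0.4766,0,0,0,-0.0806]
    - [-0.0853,-0.4766,0,0,0,-0.0806]
    - [-0.0853,-0.4766,0,0,0,-0.0806]

```text
clock: 3.98
ee_pos: [436.5, -58.5, 138.5]
tool_rot: [[-1.0, 0.031, -0.003], [0.031, 1.0, 0.001], [0.003, 0.001, -1.0]]
wrist_force: [-0.7, 0.3, -1.7]
opening: 58.5
grip_force: 39.6
```

>>> drive_tool:
  increments:
    - [0,0,0.045,0,0,0]
    - [0,0,0.09,0,0,0]
    - [0,0,0.115,0,0,0]
    - [0,0,0.125,0,0,0]
    - [0,0,0.132,0,0,0]
    - [0,0,0.134,0,0,0]
    - [0,0,0.134,0,0,0]

```text
clock: 4.57
ee_pos: [438.6, -56.5, 33.1]
tool_rot: [[-1.0, 0.025, 0.001], [0.025, 1.0, 0.0], [-0.001, 0.0, -1.0]]
wrist_force: [0.4, 0.3, -2.3]
opening: 58.4
grip_force: 39.6
```

>>> drive_tool:
  increments:
    - [0,0,0.001,0,0,0]
    - [0,0,0.001,0,0,0]
    - [0,0,0.001,0,0,0]
    - [0,0,0.001,0,0,0]
    - [0,0,0.001,0,0,0]
    - [0,0,-0.02,0,0,0]
    - [0,0,-0.07,0,0,0]
    - [0,0,-0.12,0,0,0]
    - [0,0,-0.14,0,0,0]
  hand: 1
  force: 25

```text
clock: 5.32
ee_pos: [440.4, -57.4, 149.5]
tool_rot: [[-1.0, 0.026, 0.008], [0.026, 1.0, -0.001], [-0.008, -0.001, -1.0]]
wrist_force: [0.9, 0.6, 0.5]
opening: 91.3
grip_force: 0.0
```

```bash
python3 - <<'E'
from h import *
boxes(); boxes('block'); print(bot.observe()['ee_pos'])
E
```

```text
top 0.86 54 (array([ 467.2, -332.8]), 99.5, 63.6, 9.5) [ 96 134 159]
top 0.77 54 (array([ 567. , -377.7]), 97.7, 65.4, 179.4) [ 92 130 155]
top 0.75 55 (array([ 581.2, -236. ]), 99.1, 64.1, 13.9) [ 99 137 161]
top 0.47 46 (array([664.3, 209.8]), 572.7, 370.1, 177.3) [107 119  90]
side 0.82 52 (array([ 565.9, -379.1]), 101.5, 63.9, 2.0) [ 90 129 158]
side 0.72 52 (array([ 580.3, -236.2]), 105.8, 62.5, 13.3) [ 91 130 159]
side 0.64 52 (array([ 464.8, -333.4]), 101.2, 63.1, 11.3) [ 90 130 158]
top 0.79 65 (array([432.2, 492.3]), 87.9, 57.5, 155.3) [174 175  63]
top 0.6 65 (array([291.4, 292.9]), 89.7, 58.2, 94.9) [ 73 203 212]
side 0.86 66 (array([438. , -57.1]), 90.7, 61.3, 2.8) [43 61 88]
side 0.86 61 (array([285.4, 391.6]), 139.6, 73.9, 99.3) [123 134  74]
side 0.69 60 (array([428.3, 491. ]), 87.8, 61.0, 147.3) [123 127  73]
side 0.69 61 (array([287.8, 292.3]), 94.5, 58.5, 92.4) [ 52 158 187]
[436.91689178 -56.86482603 143.30713251]
```

```bash
cat >> h.py <<'E'
TC=np.array([509.5,277.5]);U=np.array([.9987,-.0506]);V=np.array([.0506,.9987])
def slot(a,b): return TC+a*U+b*V
E
python3 - <<'E'
from h import *
s=slot(60,60)
pl([[(422.5,-185,130,111.5),(422.5,-185,20,111.5)],[(422.5,-185,130,111.5)],[(*s,130,87.1)],[(*s,41,87.1)]])
E
```

```text
now [436.9 -56.9 143.3] 88.5 j [-0.16  0.17  1.96  0.    1.01 -1.7 ]
4 [0.0138, -0.1606, 0.0166, 0.0, 0.0, -0.1278] phi 111.5
3 [0.0138, -0.1606, 0.1541, 0.0, 0.0, -0.1278] phi 111.5
--
3 [0.0, 0.0, -0.1375, 0.0, 0.0, -0.0] phi 111.5
--
13 [-0.4123, 0.5354, -0.0, 0.0, 0.0, 0.1356] phi 87.1
--
3 [0.0, 0.0, 0.1113, 0.0, 0.0, -0.0] phi 87.1
--
```

>>> drive_tool:
  increments:
    - [0.0138,-0.1606,0.0166,0,0,-0.1278]
    - [0.0138,-0.1606,0.0166,0,0,-0.1278]
    - [0.0138,-0.1606,0.0166,0,0,-0.1278]
    - [0.0138,-0.1606,0.0166,0,0,-0.1278]
    - [0.0138,-0.1606,0.0166,0,0,-0.1278]
    - [0.0138,-0.1606,0.066,0,0,-0.1278]
    - [0.0138,-0.1606,0.116,0,0,-0.1278]
    - [0.0138,-0.1606,0.145,0,0,-0.1278]
    - [0.0138,-0.1606,0.1541,0,0,-0.1278]
    - [0.0138,-0.1606,0.1541,0,0,-0.1278]
  hand: 1

```text
clock: 6.55
ee_pos: [421.9, -184.0, 19.4]
tool_rot: [[-0.931, -0.366, -0.005], [-0.366, 0.931, 0.003], [0.004, 0.004, -1.0]]
wrist_force: [-0.3, 0.2, 1.0]
opening: 90.9
grip_force: 0.0
```

>>> drive_tool:
  increments:
    - [0,0,0,0,0,0]
    - [0,0,0,0,0,0]
    - [0,0,0,0,0,0]
    - [0,0,0,0,0,0]
    - [0,0,0,0,0,0]
    - [0,0,-0.04,0,0,0]
    - [0,0,-0.09,0,0,0]
    - [0,0,-0.1375,0,0,0]
    - [0,0,-0.1375,0,0,0]
  hand: -1

```text
clock: 7.3
ee_pos: [428.0, -187.3, 138.5]
tool_rot: [[-0.93, -0.367, 0.014], [-0.367, 0.93, -0.006], [-0.011, -0.011, -1.0]]
wrist_force: [1.7, 0.2, -0.7]
opening: 61.5
grip_force: 25.3
```

>>> drive_tool:
  increments:
    - [-0.371,0.4819,0,0,0,0.122]
    - [-0.371,0.4819,0,0,0,0.122]
    - [-0.371,0.4819,0,0,0,0.122]
    - [-0.371,0.4819,0,0,0,0.122]
    - [-0.371,0.4819,0,0,0,0.122]
    - [-0.371,0.4819,0,0,0,0.122]
    - [-0.371,0.4819,0,0,0,0.122]
    - [-0.371,0.4819,0,0,0,0.122]
    - [-0.371,0.4819,0,0,0,0.122]
    - [-0.371,0.4819,0,0,0,0.122]
    - [-0.371,0.4819,0,0,0,0.122]
    - [-0.371,0.4819,0,0,0,0.122]

```text
clock: 8.3
ee_pos: [556.8, 279.4, 131.2]
tool_rot: [[-1.0, 0.008, 0.0], [0.008, 1.0, -0.0], [-0.0, -0.0, -1.0]]
wrist_force: [0.7, -0.5, -0.9]
opening: 61.4
grip_force: 25.0
```

```bash
python3 - <<'E'
from h import *
s=slot(60,60)
pl([[(*s,130,87.1),(*s,41,87.1)]]); boxes()
for i in range(3): print(np.round(bot.observe()['ee_pos'],1))
E
```

```text
now [556.8 279.4 131.2] 89.6 j [ 0.45  0.45  1.57 -0.    1.12 -1.12]
2 [-0.019, 0.0688, 0.0015, 0.0, 0.0, 0.0137] phi 87.1
3 [-0.019, 0.0688, 0.1128, 0.0, 0.0, 0.0137] phi 87.1
--
top 0.91 54 (array([ 466.7, -331.4]), 98.4, 62.6, 13.2) [ 97 136 160]
top 0.85 54 (array([ 581.3, -235.9]), 98.7, 63.3, 12.0) [101 139 163]
top 0.73 54 (array([ 567.2, -377.9]), 98.1, 63.5, 2.0) [ 94 131 156]
side 0.98 52 (array([ 565.7, -378.3]), 104.1, 63.5, 4.1) [ 87 125 153]
side 0.88 52 (array([ 578.3, -236. ]), 103.3, 64.6, 11.3) [ 88 126 154]
side 0.78 52 (array([ 464.7, -333.3]), 101.3, 63.6, 10.7) [ 87 126 153]
side 0.65 159 (array([552.9, 284. ]), 95.4, 67.1, 5.1) [ 80 112 136]
[556.4 278.1 130.6]
[556.4 278.1 130.6]
[556.4 278.1 130.6]
```

>>> drive_tool:
  increments:
    - [-0.019,0.0688,0.0015,0,0,0.0137]
    - [-0.019,0.0688,0.0015,0,0,0.0137]
    - [-0.019,0.0688,0.0015,0,0,0.0137]
    - [-0.019,0.0688,0.05,0,0,0.0137]
    - [-0.019,0.0688,0.085,0,0,0.0137]
    - [-0.019,0.0688,0.105,0,0,0.0137]
    - [-0.019,0.0688,0.1118,0,0,0.0137]
    - [-0.019,0.0688,0.1118,0,0,0.0137]
    - [-0.019,0.0688,0.1118,0,0,0.0137]

```text
clock: 9.25
ee_pos: [572.4, 330.2, 42.5]
tool_rot: [[-0.999, 0.052, -0.0], [0.052, 0.999, -0.001], [0.0, -0.001, -1.0]]
wrist_force: [-0.2, -0.3, -1.2]
opening: 61.9
grip_force: 25.2
```

>>> drive_tool:
  increments:
    - [0,0,0,0,0,0]
    - [0,0,0,0,0,0]
    - [0,0,0,0,0,0]
    - [0,0,0,0,0,0]
    - [0,0,0,0,0,0]
    - [0,0,-0.03,0,0,0]
    - [0,0,-0.08,0,0,0]
    - [0,0,-0.115,0,0,0]
    - [0,0,-0.115,0,0,0]
  hand: 0.9

```text
clock: 10.0
ee_pos: [576.0, 334.3, 141.2]
tool_rot: [[-0.999, 0.051, 0.011], [0.051, 0.999, 0.006], [-0.011, 0.007, -1.0]]
wrist_force: [0.2, -0.5, 1.1]
opening: 86.9
grip_force: 0.0
```

```bash
python3 - <<'E'
from h import *
bot.read_camera('top')
s=slot(-60,60)
w=(465.5,-332.5)
pl([[(480,-20,130,89)],[(*w,130,101.2),(*w,20,101.2)],[(*w,130,101.2)],[(480,80,130,93)],[(*s,130,87.1),(*s,41,87.1)],[(*s,130,87.1)],[(470,-80,130,100)],[(579.8,-236,130,102),(579.8,-236,20,102)]])
E
```

```text
now [574.6 333.5 138.1] 87.1 j [ 0.51  0.51  1.46  0.    1.17 -1.01]
9 [0.0957, -0.4473, 0.0102, 0.0, 0.0, -0.0106] phi 89.0
--
8 [0.0113, -0.3909, -0.0, 0.0, 0.0, -0.0678] phi 101.2
3 [0.0113, -0.3909, 0.1375, 0.0, 0.0, -0.0678] phi 101.2
--
3 [0.0, 0.0, -0.1375, 0.0, 0.0, -0.0] phi 101.2
--
10 [-0.1179, 0.5023, -0.0, 0.0, 0.0, 0.0456] phi 93.0
--
7 [0.0171, 0.3269, -0.0, 0.0, 0.0, 0.0328] phi 87.1
3 [0.0171, 0.3269, 0.1113, 0.0, 0.0, 0.0328] phi 87.1
--
3 [0.0, 0.0, -0.1113, 0.0, 0.0, -0.0] phi 87.1
--
11 [-0.0483, -0.5238, -0.0, 0.0, 0.0, -0.0717] phi 100.0
--
5 [-0.1013, -0.2159, -0.0, 0.0, 0.0, -0.0111] phi 102.0
3 [-0.1013, -0.2159, 0.1375, 0.0, 0.0, -0.0111] phi 102.0
--
```

>>> drive_tool:
  increments:
    - [0.0957,-0.4473,0.006,0,0,-0.0106]
    - [0.0957,-0.4473,0.006,0,0,-0.0106]
    - [0.0957,-0.4473,0.006,0,0,-0.0106]
    - [0.0957,-0.4473,0.006,0,0,-0.0106]
    - [0.0957,-0.4473,0.006,0,0,-0.0106]
    - [0.0957,-0.4473,0.006,0,0,-0.0106]
    - [0.0957,-0.4473,0.006,0,0,-0.0106]
    - [0.0957,-0.4473,0.006,0,0,-0.0106]
    - [0.0957,-0.4473,0.006,0,0,-0.0106]
    - [0.0957,-0.4473,0.006,0,0,-0.0106]
    - [0.0957,-0.4473,0.006,0,0,-0.0106]
    - [0.0957,-0.4473,0.006,0,0,-0.0106]
  hand: 1

```text
clock: 11.05
ee_pos: [477.7, -20.8, 128.6]
tool_rot: [[-1.0, 0.018, -0.001], [0.018, 1.0, 0.001], [0.001, 0.001, -1.0]]
wrist_force: [-0.7, 0.7, -0.2]
opening: 91.2
grip_force: 0.0
```

>>> drive_tool:
  increments:
    - [0.0113,-0.3909,0,0,0,-0.0678]
    - [0.0113,-0.3909,0,0,0,-0.0678]
    - [0.0113,-0.3909,0,0,0,-0.0678]
    - [0.0113,-0.3909,0,0,0,-0.0678]
    - [0.0113,-0.3909,0,0,0,-0.0678]
    - [0.0113,-0.3909,0,0,0,-0.0678]
    - [0.0113,-0.3909,0,0,0,-0.0678]
    - [0.0113,-0.3909,0,0,0,-0.0678]
    - [0.0113,-0.3909,0,0,0,-0.0678]
    - [0.0113,-0.3909,0,0,0,-0.0678]

```text
clock: 11.88
ee_pos: [464.0, -333.6, 128.3]
tool_rot: [[-0.981, -0.194, -0.001], [-0.194, 0.981, 0.001], [0.0, 0.001, -1.0]]
wrist_force: [0.2, 0.6, 0.1]
opening: 91.1
grip_force: 0.0
```

```bash
python3 - <<'E'
from h import *
c=cam('side'); boxes()
w=(465.5,-332.5); s=slot(-60,60)
pl([[(*w,20,101.2)]])
E
```

```text
top 0.91 54 (array([ 567.2, -377.9]), 98.3, 64.1, 1.6) [ 93 128 154]
top 0.9 76 (array([571.5, 329.6]), 95.9, 62.8, 179.9) [ 90 123 145]
top 0.88 54 (array([ 580.7, -235.5]), 97.7, 62.8, 13.2) [ 93 130 154]
top 0.75 54 (array([ 487.6, -344.7]), 82.9, 39.5, 48.0) [ 74 105 126]
side 0.9 51 (array([ 565.7, -239.9]), 76.8, 62.4, 12.5) [ 85 122 150]
side 0.7 52 (array([ 566.8, -378.8]), 103.7, 63.0, 3.2) [ 91 132 161]
side 0.65 52 (array([ 464.7, -333.4]), 103.4, 63.9, 6.8) [ 94 135 164]
now [ 463.8 -332.   129.2] 101.3 j [-0.64  0.38  1.7   0.    1.06 -2.41]
3 [-0.002, -0.001, 0.1364, 0.0, 0.0, 0.0007] phi 101.2
--
```

>>> drive_tool:
  increments:
    - [-0.001,-0.001,0.05,0,0,0]
    - [-0.001,-0.001,0.1,0,0,0]
    - [-0.001,-0.001,0.128,0,0,0]
    - [-0.001,-0.001,0.1364,0,0,0]
    - [-0.001,-0.001,0.1364,0,0,0]

```text
clock: 12.55
ee_pos: [463.5, -332.7, 18.6]
tool_rot: [[-0.981, -0.195, -0.003], [-0.195, 0.981, 0.003], [0.003, 0.003, -1.0]]
wrist_force: [0.7, -0.4, 0.5]
opening: 91.1
grip_force: 0.0
```

>>> drive_tool:
  increments:
    - [0,0,0,0,0,0]
    - [0,0,0,0,0,0]
    - [0,0,0,0,0,0]
    - [0,0,0,0,0,0]
    - [0,0,0,0,0,0]
    - [0,0,-0.04,0,0,0]
    - [0,0,-0.09,0,0,0]
    - [0,0,-0.13,0,0,0]
    - [0,0,-0.1375,0,0,0]
  hand: -1

```text
clock: 13.3
ee_pos: [467.1, -336.6, 136.4]
tool_rot: [[-0.981, -0.194, 0.009], [-0.194, 0.981, -0.007], [-0.008, -0.009, -1.0]]
wrist_force: [1.4, -0.1, 0.0]
opening: 61.7
grip_force: 25.3
```

>>> drive_tool:
  increments:
    - [-0.1179,0.5023,0,0,0,0.0456]
    - [-0.1179,0.5023,0,0,0,0.0456]
    - [-0.1179,0.5023,0,0,0,0.0456]
    - [-0.1179,0.5023,0,0,0,0.0456]
    - [-0.1179,0.5023,0,0,0,0.0456]
    - [-0.1179,0.5023,0,0,0,0.0456]
    - [-0.1179,0.5023,0,0,0,0.0456]
    - [-0.1179,0.5023,0,0,0,0.0456]
    - [-0.1179,0.5023,0,0,0,0.0456]
    - [-0.1179,0.5023,0,0,0,0.0456]
    - [-0.1179,0.5023,0,0,0,0.0456]
    - [-0.1179,0.5023,0,0,0,0.0456]

```text
clock: 14.3
ee_pos: [478.3, 79.8, 129.7]
tool_rot: [[-0.998, -0.056, -0.001], [-0.056, 0.998, -0.0], [0.001, -0.0, -1.0]]
wrist_force: [0.6, -0.5, -1.3]
opening: 62.1
grip_force: 25.3
```

>>> drive_tool:
  increments:
    - [0.0171,0.3269,0,0,0,0.0328]
    - [0.0171,0.3269,0,0,0,0.0328]
    - [0.0171,0.3269,0,0,0,0.0328]
    - [0.0171,0.3269,0,0,0,0.0328]
    - [0.0171,0.3269,0,0,0,0.0328]
    - [0.0171,0.3269,0,0,0,0.0328]
    - [0.0171,0.3269,0,0,0,0.0328]
    - [0.0171,0.3269,0,0,0,0.0328]
    - [0.0171,0.3269,0,0,0,0.0328]
    - [0.0171,0.3269,0,0,0,0.0328]

```text
clock: 15.13
ee_pos: [451.8, 336.4, 129.7]
tool_rot: [[-0.999, 0.053, -0.001], [0.053, 0.999, -0.002], [0.001, -0.002, -1.0]]
wrist_force: [-0.5, 0.2, -1.1]
opening: 61.7
grip_force: 25.3
```

```bash
python3 - <<'E'
from h import *
bot.read_camera('top');boxes()
s=slot(-60,60)
pl([[(*s,41,87.1)],[(*s,130,87.1)],[(470,-80,130,100)],[(579.8,-236,130,102),(579.8,-236,20,102)]])
print(bot.observe()['opening'])
E
```

```text
top 0.83 54 (array([ 567.6, -378.2]), 98.0, 63.8, 1.6) [ 94 132 157]
top 0.8 75 (array([572.7, 330. ]), 98.9, 62.0, 179.9) [ 82 114 135]
top 0.66 53 (array([ 580. , -234.6]), 95.5, 62.4, 16.6) [101 138 163]
side 0.88 70 (array([570.4, 329.8]), 98.1, 68.7, 174.0) [ 79 110 134]
side 0.86 160 (array([443. , 328.8]), 89.0, 72.2, 132.7) [ 78 109 131]
side 0.78 52 (array([ 564.6, -379.2]), 101.3, 62.6, 1.6) [ 84 121 148]
side 0.69 52 (array([ 578.6, -236.3]), 101.8, 63.3, 12.4) [ 86 123 150]
side 0.55 66 (array([438. , -56.6]), 93.6, 61.6, 0.8) [45 65 97]
now [451.9 337.4 130.3] 87.0 j [ 0.62  0.37  1.72 -0.    1.06 -0.9 ]
3 [-0.0007, 0.0039, 0.1116, 0.0, 0.0, -0.0007] phi 87.1
--
3 [0.0, 0.0, -0.1113, 0.0, 0.0, -0.0] phi 87.1
--
11 [-0.0483, -0.5238, -0.0, 0.0, 0.0, -0.0717] phi 100.0
--
5 [-0.1013, -0.2159, -0.0, 0.0, 0.0, -0.0111] phi 102.0
3 [-0.1013, -0.2159, 0.1375, 0.0, 0.0, -0.0111] phi 102.0
--
62.305598842760126
```

>>> drive_tool:
  increments:
    - [-0.001,0.002,0.05,0,0,0]
    - [-0.001,0.002,0.085,0,0,0]
    - [-0.001,0.002,0.105,0,0,0]
    - [-0.001,0.002,0.1108,0,0,0]
    - [-0.001,0.002,0.1108,0,0,0]
    - [-0.001,0.002,0.1108,0,0,0]

```text
clock: 15.88
ee_pos: [452.8, 339.9, 41.9]
tool_rot: [[-0.999, 0.052, 0.001], [0.052, 0.999, 0.0], [-0.001, 0.0, -1.0]]
wrist_force: [0.1, 0.0, -1.5]
opening: 61.9
grip_force: 25.4
```

>>> drive_tool:
  increments:
    - [0,0,0,0,0,0]
    - [0,0,0,0,0,0]
    - [0,0,0,0,0,0]
    - [0,0,0,0,0,0]
    - [0,0,0,0,0,0]
    - [0,0,-0.03,0,0,0]
    - [0,0,-0.08,0,0,0]
    - [0,0,-0.1113,0,0,0]
    - [0,0,-0.1113,0,0,0]
  hand: 0.9

```text
clock: 16.63
ee_pos: [455.4, 342.4, 136.4]
tool_rot: [[-0.999, 0.051, 0.009], [0.051, 0.999, 0.007], [-0.009, 0.007, -1.0]]
wrist_force: [-0.4, 0.1, 0.2]
opening: 86.7
grip_force: 0.0
```

>>> drive_tool:
  increments:
    - [-0.0483,-0.5238,0,0,0,-0.0717]
    - [-0.0483,-0.5238,0,0,0,-0.0717]
    - [-0.0483,-0.5238,0,0,0,-0.0717]
    - [-0.0483,-0.5238,0,0,0,-0.0717]
    - [-0.0483,-0.5238,0,0,0,-0.0717]
    - [-0.0483,-0.5238,0,0,0,-0.0717]
    - [-0.0483,-0.5238,0,0,0,-0.0717]
    - [-0.0483,-0.5238,0,0,0,-0.0717]
    - [-0.0483,-0.5238,0,0,0,-0.0717]
    - [-0.0483,-0.5238,0,0,0,-0.0717]
    - [-0.0483,-0.5238,0,0,0,-0.0717]
    - [-0.0483,-0.5238,0,0,0,-0.0717]
  hand: 1

```text
clock: 17.63
ee_pos: [469.4, -82.4, 130.1]
tool_rot: [[-0.986, -0.169, -0.0], [-0.169, 0.986, 0.0], [0.0, 0.0, -1.0]]
wrist_force: [-0.1, 0.2, 0.1]
opening: 90.6
grip_force: 0.0
```

```bash
python3 - <<'E'
from h import *
bot.read_camera('top');boxes()
w=(579.5,-236); s=slot(60,-60)
pl([[(*w,130,102),(*w,20,102)],[(*w,130,102)],[(470,-80,130,100)],[(480,60,130,94),(*s,130,87.1)],[(*s,41,87.1)],[(*s,130,87.1)],[(470,-100,130,90)]])
E
```

```text
top 0.82 55 (array([ 584.1, -234.6]), 90.0, 65.7, 8.2) [101 138 161]
top 0.82 54 (array([ 567.1, -378.6]), 98.0, 63.8, 179.9) [ 92 131 157]
top 0.81 75 (array([572.7, 330.2]), 98.8, 62.6, 0.7) [ 89 123 145]
top 0.78 75 (array([454.8, 339.4]), 99.8, 63.8, 176.2) [ 92 124 145]
side 0.97 52 (array([ 578.9, -235.9]), 102.1, 64.5, 12.4) [ 92 132 161]
side 0.89 52 (array([ 565.1, -378.4]), 101.8, 64.4, 3.0) [ 91 131 160]
side 0.83 71 (array([570.8, 330. ]), 105.1, 69.8, 174.7) [ 92 128 155]
side 0.77 71 (array([452. , 340.5]), 97.6, 73.2, 167.0) [ 94 130 157]
now [469.5 -78.7 130.3] 100.1 j [-0.19  0.24  1.91  0.    0.99 -1.94]
5 [-0.1009, -0.2177, 0.0004, 0.0, 0.0, -0.0105] phi 102.0
3 [-0.1009, -0.2177, 0.1379, 0.0, 0.0, -0.0105] phi 102.0
--
3 [0.0, 0.0, -0.1375, 0.0, 0.0, -0.0] phi 102.0
--
5 [0.0933, 0.2192, -0.0, 0.0, 0.0, 0.0111] phi 100.0
--
4 [-0.0427, 0.1702, -0.0, 0.0, 0.0, 0.0333] phi 94.0
5 [-0.1826, 0.3417, -0.0, 0.0, 0.0, 0.0717] phi 87.1
--
3 [0.0, 0.0, 0.1113, 0.0, 0.0, -0.0] phi 87.1
--
3 [0.0, 0.0, -0.1113, 0.0, 0.0, -0.0] phi 87.1
--
8 [0.1004, -0.3988, -0.0, 0.0, 0.0, -0.0161] phi 90.0
--
```

>>> drive_tool:
  increments:
    - [-0.1009,-0.2177,0,0,0,-0.0105]
    - [-0.1009,-0.2177,0,0,0,-0.0105]
    - [-0.1009,-0.2177,0,0,0,-0.0105]
    - [-0.1009,-0.2177,0,0,0,-0.0105]
    - [-0.1009,-0.2177,0,0,0,-0.0105]
    - [-0.1009,-0.2177,0,0,0,-0.0105]
    - [-0.1009,-0.2177,0.05,0,0,-0.0105]
    - [-0.1009,-0.2177,0.1,0,0,-0.0105]
    - [-0.1009,-0.2177,0.13,0,0,-0.0105]
    - [-0.1009,-0.2177,0.1375,0,0,-0.0105]
    - [-0.1009,-0.2177,0.1375,0,0,-0.0105]

```text
clock: 18.8
ee_pos: [578.1, -235.5, 18.7]
tool_rot: [[-0.978, -0.208, -0.004], [-0.208, 0.978, 0.002], [0.004, 0.003, -1.0]]
wrist_force: [0.6, -0.2, 0.5]
opening: 91.4
grip_force: 0.0
```

>>> drive_tool:
  increments:
    - [0,0,0,0,0,0]
    - [0,0,0,0,0,0]
    - [0,0,0,0,0,0]
    - [0,0,0,0,0,0]
    - [0,0,0,0,0,0]
    - [0,0,-0.04,0,0,0]
    - [0,0,-0.09,0,0,0]
    - [0,0,-0.13,0,0,0]
    - [0,0,-0.1375,0,0,0]
  hand: -1

```text
clock: 19.55
ee_pos: [582.6, -239.4, 137.3]
tool_rot: [[-0.979, -0.206, 0.011], [-0.206, 0.979, -0.005], [-0.01, -0.007, -1.0]]
wrist_force: [0.9, -0.4, 0.1]
opening: 61.7
grip_force: 25.0
```

>>> drive_tool:
  increments:
    - [0.0933,0.2192,0,0,0,0.0111]
    - [0.0933,0.2192,0,0,0,0.0111]
    - [0.0933,0.2192,0,0,0,0.0111]
    - [0.0933,0.2192,0,0,0,0.0111]
    - [0.0933,0.2192,0,0,0,0.0111]
    - [0.0933,0.2192,0,0,0,0.0111]
    - [0.0933,0.2192,0,0,0,0.0111]

```text
clock: 20.13
ee_pos: [469.6, -80.9, 130.6]
tool_rot: [[-0.985, -0.173, 0.0], [-0.173, 0.985, -0.0], [-0.0, -0.0, -1.0]]
wrist_force: [0.3, -0.8, 0.1]
opening: 61.8
grip_force: 25.0
```

>>> drive_tool:
  increments:
    - [-0.0427,0.1702,0,0,0,0.0333]
    - [-0.0427,0.1702,0,0,0,0.0333]
    - [-0.0427,0.1702,0,0,0,0.0333]
    - [-0.0427,0.1702,0,0,0,0.0333]
    - [-0.1826,0.3417,0,0,0,0.0717]
    - [-0.1826,0.3417,0,0,0,0.0717]
    - [-0.1826,0.3417,0,0,0,0.0717]
    - [-0.1826,0.3417,0,0,0,0.0717]
    - [-0.1826,0.3417,0,0,0,0.0717]
    - [-0.1826,0.3417,0,0,0,0.0717]
    - [-0.1826,0.3417,0,0,0,0.0717]
    - [-0.1826,0.3417,0,0,0,0.0717]

```text
clock: 21.13
ee_pos: [566.9, 211.1, 129.9]
tool_rot: [[-0.999, 0.054, -0.001], [0.054, 0.999, -0.001], [0.001, -0.001, -1.0]]
wrist_force: [-0.5, -0.7, -0.5]
opening: 62.0
grip_force: 25.0
```

```bash
python3 - <<'E'
from h import *
bot.read_camera('top');boxes()
s=slot(60,-60); w=(566.3,-378.5)
pl([[(*s,41,87.1)],[(*s,130,87.1)],[(470,-100,130,90)],[(*w,130,91.5),(*w,20,91.5)]])
print(bot.observe()['opening'])
E
```

```text
top 0.94 78 (array([450.6, 354.1]), 97.1, 43.7, 16.0) [ 85 119 131]
top 0.9 54 (array([ 567.2, -377.6]), 98.1, 62.7, 1.3) [ 91 129 155]
top 0.75 165 (array([528.7, 213.3]), 52.1, 19.5, 86.1) [ 74 102 120]
side 0.82 70 (array([453. , 340.2]), 101.7, 68.4, 178.2) [ 87 121 148]
side 0.8 71 (array([554.3, 335.7]), 87.6, 57.0, 59.8) [ 82 115 139]
side 0.72 159 (array([557. , 204.1]), 83.8, 74.1, 124.3) [ 80 113 137]
side 0.61 52 (array([ 566., -379.]), 101.5, 64.3, 6.7) [ 88 126 154]
now [567.1 211.7 130.9] 86.9 j [ 0.34  0.43  1.62 -0.    1.1  -1.18]
3 [0.001, 0.0035, 0.1124, 0.0, 0.0, -0.0011] phi 87.1
--
3 [0.0, 0.0, -0.1113, 0.0, 0.0, -0.0] phi 87.1
--
8 [0.1004, -0.3988, -0.0, 0.0, 0.0, -0.0161] phi 90.0
--
8 [-0.1204, -0.3481, -0.0, 0.0, 0.0, -0.0083] phi 91.5
3 [-0.1204, -0.3481, 0.1375, 0.0, 0.0, -0.0083] phi 91.5
--
61.658594468317155
```

>>> drive_tool:
  increments:
    - [0.001,0.002,0.05,0,0,0]
    - [0.001,0.002,0.085,0,0,0]
    - [0.001,0.002,0.105,0,0,0]
    - [0.001,0.002,0.1112,0,0,0]
    - [0.001,0.002,0.1112,0,0,0]
    - [0.001,0.002,0.1112,0,0,0]

```text
clock: 21.88
ee_pos: [566.7, 214.1, 42.1]
tool_rot: [[-0.999, 0.053, 0.001], [0.053, 0.999, 0.0], [-0.001, 0.0, -1.0]]
wrist_force: [0.5, 0.4, -0.8]
opening: 61.9
grip_force: 25.0
```

>>> drive_tool:
  increments:
    - [0,0,0,0,0,0]
    - [0,0,0,0,0,0]
    - [0,0,0,0,0,0]
    - [0,0,0,0,0,0]
    - [0,0,0,0,0,0]
    - [0,0,-0.03,0,0,0]
    - [0,0,-0.08,0,0,0]
    - [0,0,-0.1113,0,0,0]
    - [0,0,-0.1113,0,0,0]
  hand: 0.9

```text
clock: 22.63
ee_pos: [570.1, 215.8, 136.8]
tool_rot: [[-0.999, 0.053, 0.011], [0.053, 0.999, 0.004], [-0.011, 0.005, -1.0]]
wrist_force: [0.4, 0.7, -0.5]
opening: 86.5
grip_force: 0.0
```

>>> drive_tool:
  increments:
    - [0.1004,-0.3988,0,0,0,-0.0161]
    - [0.1004,-0.3988,0,0,0,-0.0161]
    - [0.1004,-0.3988,0,0,0,-0.0161]
    - [0.1004,-0.3988,0,0,0,-0.0161]
    - [0.1004,-0.3988,0,0,0,-0.0161]
    - [0.1004,-0.3988,0,0,0,-0.0161]
    - [0.1004,-0.3988,0,0,0,-0.0161]
    - [0.1004,-0.3988,0,0,0,-0.0161]
    - [0.1004,-0.3988,0,0,0,-0.0161]
    - [0.1004,-0.3988,0,0,0,-0.0161]
  hand: 1

```text
clock: 23.47
ee_pos: [468.7, -101.3, 130.3]
tool_rot: [[-1.0, 0.007, -0.0], [0.007, 1.0, 0.001], [0.0, 0.001, -1.0]]
wrist_force: [0.3, -0.3, -0.2]
opening: 91.1
grip_force: 0.0
```

```bash
python3 - <<'E'
from h import *
bot.read_camera('top');boxes()
w=(566,-378.5); s=slot(-60,-60)
pl([[(*w,130,92),(*w,20,92)],[(*w,130,92)],[(470,-80,130,90)],[(*s,130,87.1)],[(*s,41,87.1)],[(*s,130,87.1)]])
E
```

```text
top 0.96 75 (array([456.2, 339. ]), 96.7, 63.9, 179.2) [ 92 124 146]
top 0.82 75 (array([568.1, 213.4]), 98.4, 61.9, 178.2) [ 84 117 137]
top 0.66 54 (array([ 567.4, -377.6]), 98.0, 63.4, 0.2) [ 92 130 154]
top 0.6 75 (array([573.2, 330.1]), 98.7, 62.2, 0.2) [ 89 123 145]
side 0.94 70 (array([451.6, 340.9]), 100.4, 73.8, 171.3) [ 93 130 157]
side 0.69 43 (array([623.5, 169.9]), 582.8, 338.7, 164.7) [125 140 103]
side 0.63 71 (array([570.6, 330.4]), 99.0, 74.2, 168.8) [ 92 129 157]
side 0.55 71 (array([563.8, 212.6]), 97.1, 70.2, 171.0) [ 84 119 143]
now [469.8 -98.6 130.4] 90.0 j [-0.23  0.25  1.9   0.    1.   -1.8 ]
8 [-0.1202, -0.3498, 0.0005, 0.0, 0.0, -0.0111] phi 92.0
3 [-0.1202, -0.3498, 0.138, 0.0, 0.0, -0.0111] phi 92.0
--
3 [0.0, 0.0, -0.1375, 0.0, 0.0, -0.0] phi 92.0
--
8 [0.1069, 0.3771, -0.0, 0.0, 0.0, 0.0111] phi 90.0
--
8 [0.0293, 0.3758, -0.0, 0.0, 0.0, 0.0161] phi 87.1
--
3 [0.0, 0.0, 0.1113, 0.0, 0.0, -0.0] phi 87.1
--
3 [0.0, 0.0, -0.1113, 0.0, 0.0, -0.0] phi 87.1
--
```

>>> drive_tool:
  increments:
    - [-0.1202,-0.3498,0,0,0,-0.0111]
    - [-0.1202,-0.3498,0,0,0,-0.0111]
    - [-0.1202,-0.3498,0,0,0,-0.0111]
    - [-0.1202,-0.3498,0,0,0,-0.0111]
    - [-0.1202,-0.3498,0,0,0,-0.0111]
    - [-0.1202,-0.3498,0,0,0,-0.0111]
    - [-0.1202,-0.3498,0,0,0,-0.0111]
    - [-0.1202,-0.3498,0,0,0,-0.0111]
    - [-0.1202,-0.3498,0,0,0,-0.0111]
    - [-0.1202,-0.3498,0,0,0,-0.0111]

```text
clock: 24.55
ee_pos: [565.1, -378.4, 129.7]
tool_rot: [[-0.999, -0.034, -0.001], [-0.034, 0.999, 0.002], [0.001, 0.002, -1.0]]
wrist_force: [0.4, 0.8, 0.7]
opening: 91.1
grip_force: 0.0
```

>>> drive_tool:
  increments:
    - [0,0,0.05,0,0,0]
    - [0,0,0.1,0,0,0]
    - [0,0,0.13,0,0,0]
    - [0,0,0.1375,0,0,0]
    - [0,0,0.1375,0,0,0]

```text
clock: 24.97
ee_pos: [564.0, -377.2, 19.0]
tool_rot: [[-0.999, -0.035, -0.004], [-0.035, 0.999, 0.003], [0.004, 0.003, -1.0]]
wrist_force: [-0.2, 0.7, 0.4]
opening: 90.9
grip_force: 0.0
```

>>> drive_tool:
  increments:
    - [0,0,0,0,0,0]
    - [0,0,0,0,0,0]
    - [0,0,0,0,0,0]
    - [0,0,0,0,0,0]
    - [0,0,0,0,0,0]
    - [0,0,-0.04,0,0,0]
    - [0,0,-0.09,0,0,0]
    - [0,0,-0.13,0,0,0]
    - [0,0,-0.1375,0,0,0]
  hand: -1

```text
clock: 25.72
ee_pos: [567.8, -382.2, 137.9]
tool_rot: [[-0.999, -0.032, 0.01], [-0.033, 0.999, -0.007], [-0.01, -0.007, -1.0]]
wrist_force: [0.5, -1.1, -0.2]
opening: 61.8
grip_force: 25.3
```

>>> drive_tool:
  increments:
    - [0.1069,0.3771,0,0,0,0.0111]
    - [0.1069,0.3771,0,0,0,0.0111]
    - [0.1069,0.3771,0,0,0,0.0111]
    - [0.1069,0.3771,0,0,0,0.0111]
    - [0.1069,0.3771,0,0,0,0.0111]
    - [0.1069,0.3771,0,0,0,0.0111]
    - [0.1069,0.3771,0,0,0,0.0111]
    - [0.1069,0.3771,0,0,0,0.0111]
    - [0.1069,0.3771,0,0,0,0.0111]
    - [0.1069,0.3771,0,0,0,0.0111]

```text
clock: 26.55
ee_pos: [469.3, -80.5, 130.7]
tool_rot: [[-1.0, -0.0, 0.0], [-0.0, 1.0, -0.0], [-0.0, -0.0, -1.0]]
wrist_force: [0.1, -0.3, -1.1]
opening: 61.8
grip_force: 25.3
```

>>> drive_tool:
  increments:
    - [0.0293,0.3758,0,0,0,0.0161]
    - [0.0293,0.3758,0,0,0,0.0161]
    - [0.0293,0.3758,0,0,0,0.0161]
    - [0.0293,0.3758,0,0,0,0.0161]
    - [0.0293,0.3758,0,0,0,0.0161]
    - [0.0293,0.3758,0,0,0,0.0161]
    - [0.0293,0.3758,0,0,0,0.0161]
    - [0.0293,0.3758,0,0,0,0.0161]
    - [0.0293,0.3758,0,0,0,0.0161]
    - [0.0293,0.3758,0,0,0,0.0161]
    - [0.0293,0.3758,0,0,0,0.0161]

```text
clock: 27.47
ee_pos: [447.3, 217.8, 130.3]
tool_rot: [[-0.999, 0.054, -0.0], [0.054, 0.999, -0.001], [0.0, -0.001, -1.0]]
wrist_force: [0.4, -0.3, -0.6]
opening: 61.9
grip_force: 25.3
```

```bash
python3 - <<'E'
from h import *
bot.read_camera('top');boxes()
s=slot(-60,-60)
pl([[(*s,41,87.1)]])
print(bot.observe()['opening'])
E
```

```text
top 0.82 76 (array([572.8, 329.9]), 99.0, 62.3, 179.3) [ 80 113 133]
top 0.75 75 (array([568.7, 213.7]), 98.7, 62.3, 176.9) [ 83 116 136]
side 0.95 71 (array([431.1, 345.1]), 76.5, 49.0, 63.1) [ 83 115 139]
side 0.68 71 (array([565. , 213.4]), 101.4, 68.5, 178.6) [ 79 111 134]
side 0.47 70 (array([593. , 305.6]), 64.9, 20.2, 25.8) [ 76 107 131]
now [447.2 218.3 130.7] 86.9 j [ 0.43  0.27  1.86 -0.    1.01 -1.08]
3 [0.001, 0.0028, 0.1121, 0.0, 0.0, -0.0013] phi 87.1
--
62.04470704847151
```

>>> drive_tool:
  increments:
    - [0.001,0.002,0.05,0,0,0]
    - [0.001,0.002,0.085,0,0,0]
    - [0.001,0.002,0.105,0,0,0]
    - [0.001,0.002,0.111,0,0,0]
    - [0.001,0.002,0.111,0,0,0]
    - [0.001,0.002,0.111,0,0,0]

```text
clock: 28.22
ee_pos: [446.6, 220.8, 42.2]
tool_rot: [[-0.999, 0.054, 0.001], [0.054, 0.999, 0.0], [-0.001, 0.0, -1.0]]
wrist_force: [0.8, -0.9, -0.5]
opening: 62.0
grip_force: 25.1
```

>>> drive_tool:
  increments:
    - [0,0,0,0,0,0]
    - [0,0,0,0,0,0]
    - [0,0,0,0,0,0]
    - [0,0,0,0,0,0]
    - [0,0,0,0,0,0]
    - [0,0,-0.03,0,0,0]
    - [0,0,-0.08,0,0,0]
    - [0,0,-0.1113,0,0,0]
    - [0,0,-0.1113,0,0,0]
  hand: 0.9

```text
clock: 28.97
ee_pos: [449.6, 222.7, 136.1]
tool_rot: [[-0.999, 0.053, 0.01], [0.053, 0.999, 0.005], [-0.01, 0.005, -1.0]]
wrist_force: [-0.6, -0.2, 1.2]
opening: 86.4
grip_force: 0.0
```

>>> drive_tool:
  increments:
    - [0.13,0,-0.07,0,0,0]
    - [0.13,0,-0.07,0,0,0]
    - [0.13,0,-0.07,0,0,0]
    - [0.13,0,-0.07,0,0,0]
    - [0.13,0,-0.07,0,0,0]
    - [0.13,0,-0.07,0,0,0]

```text
clock: 29.47
ee_pos: [342.6, 226.6, 186.6]
tool_rot: [[-0.999, 0.052, 0.001], [0.052, 0.999, 0.0], [-0.001, 0.0, -1.0]]
wrist_force: [0.0, -0.1, -0.1]
opening: 86.5
grip_force: 0.0
```

```bash
python3 - <<'E'
from h import *
bot.read_camera('top');boxes();boxes('block')
for n in ('top','side'):
    c=cam(n);P=cloud(c);np.save(n+'P2.npy',P);im=c['frame'];cv2.imwrite(f'pics/{n}2.png',im)
    z=P[...,2]
    w=(P[...,0]>440)&(P[...,0]<600)&(P[...,1]>20)&(P[...,1]<160)
    post=w&(z>72)&(z<92)&(P[...,1]<70); print(n,'post',post.sum(),np.round(P[post].mean(0),1))
    hsv=cv2.cvtColor(im,cv2.COLOR_BGR2HSV)
    mk=w&(z<42)&(hsv[...,1]<70)&(hsv[...,2]>110)
    k,l,st,ce=cv2.connectedComponentsWithStats(mk.astype(np.uint8))
    for i in range(1,k):
        if st[i,4]>4: print('mark',st[i],np.round(P[l==i].mean(0),1))
    if n=='top': crop=im[205:285,280:345]; cv2.imwrite('pics/lev.png',cv2.resize(crop,(488,600),interpolation=cv2.INTER_CUBIC))
    else: crop=im[225:300,275:365]; cv2.imwrite('pics/lev_s.png',cv2.resize(crop,(720,600),interpolation=cv2.INTER_CUBIC))
pl([[(499.5,40.5,130,90)],[(499.5,40.5,49,90)]])
E
```

```text
top 0.77 75 (array([567.1, 213.3]), 95.8, 61.9, 179.4) [ 86 119 140]
top 0.7 75 (array([573.1, 330.1]), 99.2, 62.5, 0.6) [ 80 112 133]
top 0.62 75 (array([454.7, 340. ]), 99.5, 63.7, 175.2) [ 82 114 135]
top 0.56 75 (array([448.6, 220.1]), 97.3, 61.8, 174.3) [ 84 117 138]
side 0.94 72 (array([464.3, 314.8]), 101.5, 87.4, 36.2) [ 77 108 131]
side 0.83 71 (array([447.1, 220. ]), 102.2, 69.0, 0.0) [ 77 108 131]
side 0.67 70 (array([571. , 328.8]), 100.0, 69.9, 171.4) [ 76 108 132]
side 0.56 71 (array([565.2, 212.4]), 100.7, 66.9, 0.7) [ 77 109 132]
side 0.36 44 (array([715.8, 139.9]), 498.6, 117.1, 15.6) [120 137  94]
top 0.91 70 (array([440.9, -56.4]), 89.0, 58.3, 179.8) [ 51  74 110]
top 0.67 65 (array([269.6, 446.9]), 50.7, 26.0, 21.3) [172 173  59]
top 0.6 66 (array([431.5, 492.4]), 88.5, 58.7, 158.1) [173 175  62]
side 0.87 61 (array([287.5, 402.2]), 122.9, 70.1, 106.8) [113 123  72]
side 0.68 66 (array([437.7, -56.2]), 91.2, 60.6, 178.4) [ 48  69 103]
side 0.66 61 (array([290.1, 290.8]), 92.2, 59.5, 97.9) [ 46 136 164]
side 0.58 61 (array([408.7, 490.6]), 76.7, 53.8, 96.6) [111 11
[... 254 characters left out ...]
[542.7  82.6  35. ]
mark [326 231   1   8   8] [522.   31.5  29.9]
mark [317 232   4   4   5] [525.4  52.9  36.9]
mark [285 236   7   5  22] [513.6 140.8  33.3]
mark [303 252   4  10  36] [458.8  94.2  32.3]
side post 34 [496.5  38.1  79.5]
mark [282 239  47  24 224] [518.4 151.5  30.1]
mark [338 249   8   7  33] [592.5  81.6  31.6]
mark [324 254   6   5  12] [542.9  86.2  37.7]
mark [328 254   9  12  35] [548.1  70.3  32.8]
mark [297 267  10   6  35] [459.7  93.1  29.3]
mark [322 270   9   5  24] [500.4  36.4  34.9]
now [342.4 226.5 186.7] 87.0 j [ 0.56  0.08  1.95  0.    1.11 -0.96]
6 [-0.2084, -0.2218, 0.0708, 0.0, 0.0, -0.0169] phi 90.0
--
2 [0.0, 0.0, 0.1013, 0.0, 0.0, -0.0] phi 90.0
--
```

View pics/lev.png

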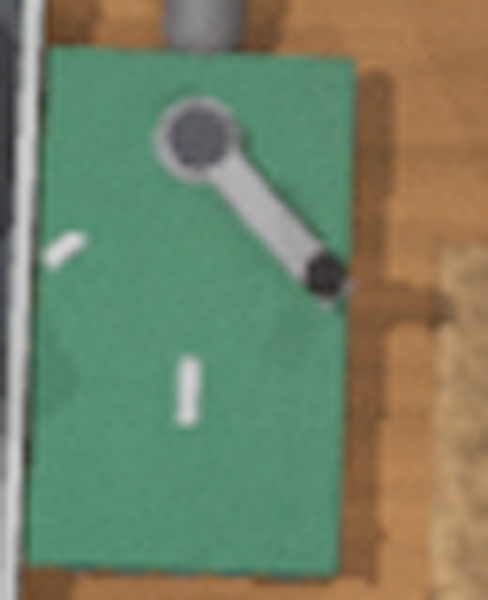

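View pics/lev_s.png

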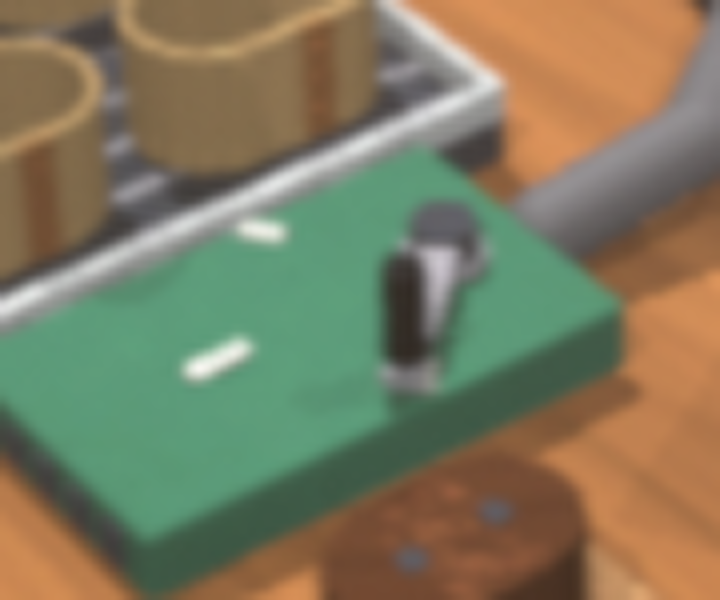

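The top crop shows the pivot hub at (199,137), the grip post at (325,274) and the middle mark at (187,390). The side crop shows the boxes standing in the tray and the block on the mat. I'm gripping the lever post next.

>>> drive_tool:
  increments:
    - [-0.2084,-0.2218,0.0708,0,0,-0.0169]
    - [-0.2084,-0.2218,0.0708,0,0,-0.0169]
    - [-0.2084,-0.2218,0.0708,0,0,-0.0169]
    - [-0.2084,-0.2218,0.0708,0,0,-0.0169]
    - [-0.2084,-0.2218,0.0708,0,0,-0.0169]
    - [-0.2084,-0.2218,0.0708,0,0,-0.0169]
    - [-0.2084,-0.2218,0.0708,0,0,-0.0169]
    - [-0.2084,-0.2218,0.0708,0,0,-0.0169]
    - [-0.2084,-0.2218,0.0708,0,0,-0.0169]
    - [-0.2084,-0.2218,0.0708,0,0,-0.0169]
    - [-0.2084,-0.2218,0.0708,0,0,-0.0169]
  hand: 0.1
  force: 15

```text
clock: 30.93
ee_pos: [498.8, 41.7, 130.7]
tool_rot: [[-1.0, -0.002, 0.001], [-0.002, 1.0, 0.0], [-0.001, 0.0, -1.0]]
wrist_force: [-0.2, -0.4, 0.4]
opening: 50.1
grip_force: 0.0
```

>>> drive_tool:
  increments:
    - [0,0,0.04,0,0,0]
    - [0,0,0.075,0,0,0]
    - [0,0,0.095,0,0,0]
    - [0,0,0.1,0,0,0]
    - [0,0,0.1,0,0,0]
    - [0,0,0.1,0,0,0]

```text
clock: 31.43
ee_pos: [500.1, 41.2, 51.2]
tool_rot: [[-1.0, -0.001, 0.002], [-0.001, 1.0, 0.0], [-0.002, 0.0, -1.0]]
wrist_force: [0.4, 0.1, 0.4]
opening: 50.4
grip_force: 0.0
```

>>> drive_tool:
  increments:
    - [0,0,0,0,0,0]
    - [0,0,0,0,0,0]
    - [0,0,0,0,0,0]
    - [0,0,0,0,0,0]
    - [0,0,0,0,0,0]
    - [0,0,0,0,0,0]
    - [0,0,0,0,0,0]
  hand: -1

```text
clock: 32.02
ee_pos: [499.8, 40.7, 50.5]
tool_rot: [[-1.0, 0.0, 0.001], [0.0, 1.0, 0.0], [-0.001, 0.0, -1.0]]
wrist_force: [-0.2, 0.1, 2.0]
opening: 15.4
grip_force: 15.0
```

```bash
python3 - <<'E'
from h import *
s=bot.observe(); print(s['opening'],s['grip_force'],s['wrist_force'])
p=s['ee_pos'];pp=np.array([554.5,88.3]);z=p[2]
pts=[]
for a in (-36,-31,-26,-21,-16,-11,-6,-1,2.75):
    a=np.radians(a);pts.append((pp[0]-72*np.cos(a),pp[1]+72*np.sin(a),z,None))
pl([pts])
E
```

```text
15.374060772697355 15.000143051147461 [-0.21834238  0.05369525  2.01220386]
now [499.8  40.7  50.5] 90.0 j [ 0.06  0.37  1.96  0.    0.81 -1.51]
1 [0.0044, 0.0066, -0.0, 0.0, 0.0, -0.0] phi 90.0
1 [0.0087, 0.0131, -0.0, 0.0, 0.0, -0.0] phi 90.0
1 [0.0125, 0.02, -0.0, 0.0, 0.0, -0.0] phi 90.0
1 [0.0156, 0.0272, -0.0, 0.0, 0.0, -0.0] phi 90.0
1 [0.0181, 0.0347, -0.0, 0.0, 0.0, -0.0] phi 90.0
1 [0.0199, 0.0423, -0.0, 0.0, 0.0, -0.0] phi 90.0
1 [0.0211, 0.0501, -0.0, 0.0, 0.0, -0.0] phi 90.0
1 [0.0216, 0.0579, -0.0, 0.0, 0.0, -0.0] phi 90.0
1 [0.0215, 0.0638, -0.0, 0.0, 0.0, -0.0] phi 90.0
--
```

>>> drive_tool:
  increments:
    - [0.0044,0.0066,0,0,0,0]
    - [0.0087,0.0131,0,0,0,0]
    - [0.0125,0.02,0,0,0,0]
    - [0.0156,0.0272,0,0,0,0]
    - [0.0181,0.0347,0,0,0,0]
    - [0.0199,0.0423,0,0,0,0]
    - [0.0211,0.0501,0,0,0,0]
    - [0.0216,0.0579,0,0,0,0]
    - [0.0215,0.0638,0,0,0,0]
    - [0.0215,0.0638,0,0,0,0]
    - [0.0215,0.0638,0,0,0,0]
    - [0.0215,0.0638,0,0,0,0]

```text
clock: 33.02
ee_pos: [479.8, 91.6, 49.8]
tool_rot: [[-1.0, 0.0, -0.005], [0.0, 1.0, -0.0], [0.005, -0.0, -1.0]]
wrist_force: [-5.6, 0.3, 2.7]
opening: 15.8
grip_force: 15.0
```

>>> drive_tool:
  increments:
    - [0,0,0,0,0,0]
    - [0,0,0,0,0,0]
    - [0,0,0,0,0,0]
    - [0,0,0,0,0,0]
    - [0,0,0,0,0,0]
    - [0,0,-0.03,0,0,0]
    - [0,0,-0.08,0,0,0]
    - [0,0,-0.1113,0,0,0]
    - [0,0,-0.1113,0,0,0]
  hand: 0.1

```text
clock: 33.77
ee_pos: [486.1, 92.2, 144.5]
tool_rot: [[-1.0, -0.0, 0.011], [-0.0, 1.0, 0.002], [-0.011, 0.002, -1.0]]
wrist_force: [0.9, -0.9, -0.7]
opening: 50.4
grip_force: 0.0
```

>>> drive_tool:
  increments:
    - [0.15,-0.15,-0.08,0,0,0]
    - [0.15,-0.15,-0.08,0,0,0]
    - [0.15,-0.15,-0.08,0,0,0]
    - [0.15,-0.15,-0.08,0,0,0]
    - [0.15,-0.15,-0.08,0,0,0]
    - [0.15,-0.15,-0.08,0,0,0]
    - [0.15,-0.15,-0.08,0,0,0]

```text
clock: 34.35
ee_pos: [362.4, -28.6, 203.2]
tool_rot: [[-1.0, 0.002, 0.002], [0.002, 1.0, 0.0], [-0.002, 0.0, -1.0]]
wrist_force: [0.1, -0.7, 0.5]
opening: 50.1
grip_force: 0.0
```

```bash
python3 - <<'E'
from h import *
for n,(a,b,c0,d,w,h) in dict(top=(205,285,280,345,488,600),side=(225,300,275,365,720,600)).items():
    c=cam(n);P=cloud(c);z=P[...,2];im=c['frame']
    w0=(P[...,0]>440)&(P[...,0]<600)&(P[...,1]>20)&(P[...,1]<160)
    post=w0&(z>72)&(z<92)&(P[...,1]<120); print(n,'post',post.sum(),np.round(P[post].mean(0),1), np.median(P[post],axis=0))
    cv2.imwrite(f'pics/{n}3.png',cv2.resize(im[a:b,c0:d],(w,h),interpolation=cv2.INTER_CUBIC))
E
```

```text
top post 25 [484.   91.2  85.2] [483.56153022  91.3161818   84.85935772]
side post 0 [nan nan nan] [nan nan nan]<stdin>:5: RuntimeWarning: Mean of empty slice.
  ret = um.true_divide(
  return _methods._mean(a, axis=axis, dtype=dtype,
```

View pics/top3.png

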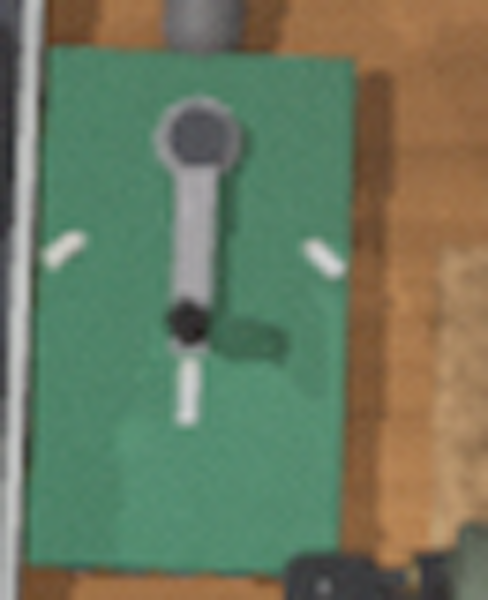

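The crop shows the lever arm pointing from the hub (199,137) straight down to the middle mark (188,390), with the post at (187,322), so it is set. Now the key.

```bash
python3 - <<'E'
from h import *
bot.read_camera('top')
for n in ('top','side'):
    c=cam(n);P=cloud(c);z=P[...,2]
    w=(abs(P[...,0]-640)<50)&(abs(P[...,1]+79)<50)
    for lo in (105,125):
        m=w&(z>lo)&(z<150); print(n,lo,m.sum(),rect(P[m][:,:2]),np.round(P[m].mean(0),1),'z',np.percentile(z[m],95))
    im=c['frame']
    if n=='side': cv2.imwrite('pics/key.png',cv2.resize(im[205:305,350:430],(480,600),interpolation=cv2.INTER_CUBIC))
k=(640,-79.5)
pl([[(460,-75,190,104)],[(*k,190,104)],[(*k,101,104)]])
E
```

```text
top 105 131 (array([642., -79.]), 66.4, 11.4, 11.9) [640.2 -78.3 131.4] z 139.8671228372168
top 125 103 (array([641.1, -79.2]), 64.1, 11.4, 11.9) [640.2 -79.1 135.4] z 140.75426344204087
side 105 178 (array([638.2, -80.5]), 69.2, 14.0, 11.0) [635.  -83.3 124.1] z 135.86455204652592
side 125 93 (array([637.4, -80.4]), 62.6, 13.9, 9.9) [635.4 -82.1 131.8] z 136.60387552317138
now [362.7 -27.8 202.5] 90.1 j [-0.11 -0.01  2.    0.    1.15 -1.68]
3 [-0.1215, -0.0592, 0.0156, 0.0, 0.0, -0.0773] phi 104.0
--
5 [-0.217, -0.0599, -0.0, 0.0, 0.0, -0.0] phi 104.0
--
3 [0.0, 0.0, 0.1113, 0.0, 0.0, -0.0] phi 104.0
--
```

View pics/key.png

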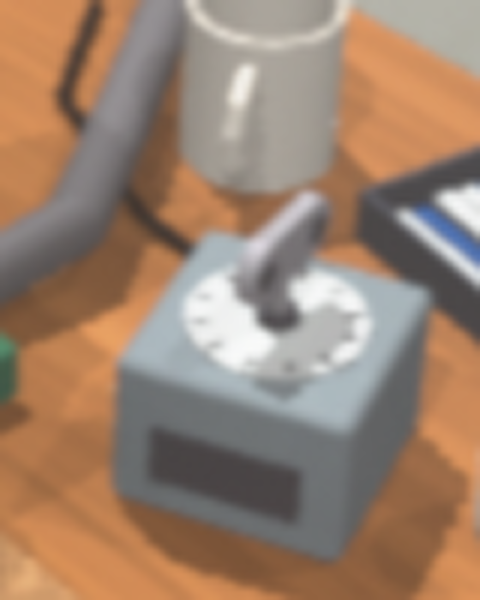

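```bash
python3 - <<'E'
from h import *
P=np.load('topP2.npy');r=np.hypot(P[...,0]-640,P[...,1]+79.7)
print([np.round(P[m][:,2].max(),0) for m in ((r>40)&(r<110),(r>40)&(r<150))])
k=(640,-79.7)
pl([[(460,-75,200,101.5)],[(*k,190,101.5),(*k,101,101.5)]])
E
```

```text
[np.float64(91.0), np.float64(93.0)]
now [362.7 -27.8 202.5] 90.1 j [-0.11 -0.01  2.    0.    1.15 -1.68]
3 [-0.1215, -0.0592, 0.0031, 0.0, 0.0, -0.0634] phi 101.5
--
5 [-0.2193, -0.0506, 0.0125, 0.0, 0.0, -0.0] phi 101.5
3 [-0.2193, -0.0506, 0.1237, 0.0, 0.0, -0.0] phi 101.5
--
```

>>> drive_tool:
  increments:
    - [-0.1215,-0.0592,0.0031,0,0,-0.0634]
    - [-0.1215,-0.0592,0.0031,0,0,-0.0634]
    - [-0.1215,-0.0592,0.0031,0,0,-0.0634]
    - [-0.1215,-0.0592,0.0031,0,0,-0.0634]
    - [-0.1215,-0.0592,0.0031,0,0,-0.0634]
  hand: 0.1
  force: 40

```text
clock: 35.02
ee_pos: [460.2, -75.5, 199.5]
tool_rot: [[-0.98, -0.198, -0.003], [-0.198, 0.98, 0.001], [0.003, 0.001, -1.0]]
wrist_force: [-0.0, -0.2, -0.3]
opening: 50.3
grip_force: 0.0
```

>>> drive_tool:
  increments:
    - [-0.2193,-0.0506,0.0125,0,0,0]
    - [-0.2193,-0.0506,0.0125,0,0,0]
    - [-0.2193,-0.0506,0.0125,0,0,0]
    - [-0.2193,-0.0506,0.0125,0,0,0]
    - [-0.2193,-0.0506,0.0125,0,0,0]
    - [-0.2193,-0.0506,0.0125,0,0,0]
    - [-0.2193,-0.0506,0.0125,0,0,0]
    - [-0.2193,-0.0506,0.0125,0,0,0]

```text
clock: 35.68
ee_pos: [637.7, -79.9, 190.6]
tool_rot: [[-0.98, -0.199, -0.002], [-0.199, 0.98, 0.0], [0.002, 0.001, -1.0]]
wrist_force: [-0.2, 0.5, -0.3]
opening: 50.0
grip_force: 0.0
```

```bash
python3 - <<'E'
from h import *
c=cam('top');c=cam('wrist')
cv2.imwrite('pics/wr.png',c['frame'])
pl([[(640,-79.7,101,101.5)]])
E
```

```text
now [637.9 -80.3 191.3] 101.4 j [-0.14  0.44  1.43  0.    1.27 -1.91]
3 [-0.0027, 0.0002, 0.1129, 0.0, 0.0, -0.0004] phi 101.5
--
```

View pics/wr.png

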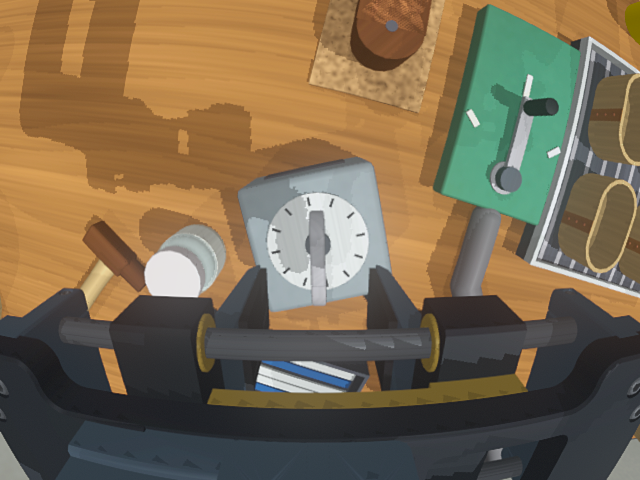

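The wrist picture shows the bow at (318,255), centred between the fingers and parallel to the pads. I'm descending and gripping.

>>> drive_tool:
  increments:
    - [-0.0015,0,0.04,0,0,0]
    - [-0.0015,0,0.08,0,0,0]
    - [-0.0015,0,0.105,0,0,0]
    - [-0.0015,0,0.1125,0,0,0]
    - [-0.0015,0,0.1125,0,0,0]
    - [-0.0015,0,0.1125,0,0,0]

```text
clock: 36.28
ee_pos: [640.9, -80.6, 102.2]
tool_rot: [[-0.98, -0.198, 0.002], [-0.198, 0.98, -0.0], [-0.002, -0.001, -1.0]]
wrist_force: [-0.1, 0.3, 0.1]
opening: 50.1
grip_force: 0.0
```

>>> drive_tool:
  increments:
    - [0,0,0,0,0,0]
    - [0,0,0,0,0,0]
    - [0,0,0,0,0,0]
    - [0,0,0,0,0,0]
    - [0,0,0,0,0,0]
    - [0,0,0,0,0,0]
    - [0,0,0,0,0,0]
    - [0,0,0,0,0,0]
    - [0,0,0,0,0,0]
  hand: -1

```text
clock: 37.03
ee_pos: [640.7, -79.5, 100.9]
tool_rot: [[-0.98, -0.198, 0.0], [-0.198, 0.98, 0.002], [-0.0, 0.001, -1.0]]
wrist_force: [-0.4, 4.4, 2.3]
opening: 10.4
grip_force: 40.0
```

>>> drive_tool:
  increments:
    - [0,0,0,0,0,0.03]
    - [0,0,0,0,0,0.06]
    - [0,0,0,0,0,0.09]
    - [0,0,0,0,0,0.12]
    - [0,0,0,0,0,0.15]
    - [0,0,0,0,0,0.18]
    - [0,0,0,0,0,0.21]
    - [0,0,0,0,0,0.24]
    - [0,0,0,0,0,0.27]
    - [0,0,0,0,0,0.3]
    - [0,0,0,0,0,0.33]
    - [0,0,0,0,0,0.33]

```text
clock: 38.03
ee_pos: [640.8, -79.4, 100.9]
tool_rot: [[-0.667, 0.745, 0.0], [0.745, 0.667, 0.002], [0.001, 0.001, -1.0]]
wrist_force: [-0.7, 5.2, 2.5]
opening: 10.0
grip_force: 40.0
```

```bash
python3 - <<'E'
from h import *
s=bot.observe();print({k:np.round(s[k],2).tolist() for k in ('clock','joints','ee_pos','wrist_force','moment','opening','grip_force')}); R=s['tool_rot'];print(np.degrees(np.arctan2(R[1][1],R[0][1])))
E
```

```text
{'clock': 38.03, 'joints': [-0.14, 0.51, 1.55, 0.0, 1.08, -0.87], 'ee_pos': [640.76, -79.44, 100.94], 'wrist_force': [-0.7, 5.16, 2.53], 'moment': [0.75, 0.05, -0.08], 'opening': 10.0, 'grip_force': 40.0}
41.87345096928122
```

>>> drive_tool:
  increments:
    - [0,0,0,0,0,0.03]
    - [0,0,0,0,0,0.06]
    - [0,0,0,0,0,0.09]
    - [0,0,0,0,0,0.12]
    - [0,0,0,0,0,0.15]
    - [0,0,0,0,0,0.18]
    - [0,0,0,0,0,0.21]
    - [0,0,0,0,0,0.24]
    - [0,0,0,0,0,0.27]
    - [0,0,0,0,0,0.3]
    - [0,0,0,0,0,0.33]
    - [0,0,0,0,0,0.33]

```text
clock: 39.03
ee_pos: [640.9, -79.5, 101.0]
tool_rot: [[0.301, 0.954, 0.0], [0.954, -0.301, 0.002], [0.002, 0.0, -1.0]]
wrist_force: [-0.5, 4.7, 1.1]
opening: 9.3
grip_force: 40.0
```

>>> drive_tool:
  increments:
    - [0,0,0,0,0,0.03]
    - [0,0,0,0,0,0.06]
    - [0,0,0,0,0,0.09]
    - [0,0,0,0,0,0.12]
    - [0,0,0,0,0,0.15]
    - [0,0,0,0,0,0.18]
    - [0,0,0,0,0,0.21]
    - [0,0,0,0,0,0.24]
    - [0,0,0,0,0,0.27]
    - [0,0,0,0,0,0.3]
    - [0,0,0,0,0,0.33]
    - [0,0,0,0,0,0.33]

```text
clock: 40.03
ee_pos: [640.9, -79.5, 101.0]
tool_rot: [[0.974, 0.228, 0.001], [0.228, -0.974, 0.001], [0.001, -0.001, -1.0]]
wrist_force: [0.3, 4.8, 1.3]
opening: 10.1
grip_force: 40.0
```

>>> drive_tool:
  increments:
    - [0,0,0,0,0,0.03]
    - [0,0,0,0,0,0.06]
    - [0,0,0,0,0,0.09]
    - [0,0,0,0,0,0.12]
    - [0,0,0,0,0,0.15]
    - [0,0,0,0,0,0.18]
    - [0,0,0,0,0,0.21]
    - [0,0,0,0,0,0.24]
    - [0,0,0,0,0,0.27]
    - [0,0,0,0,0,0.3]
    - [0,0,0,0,0,0.3]

```text
clock: 40.95
ee_pos: [640.9, -79.6, 101.0]
tool_rot: [[0.757, -0.654, 0.001], [-0.654, -0.757, 0.001], [-0.001, -0.001, -1.0]]
wrist_force: [0.5, 6.0, 2.7]
opening: 9.8
grip_force: 40.0
```

```bash
python3 - <<'E'
from h import *
s=bot.observe();print({k:np.round(s[k],2).tolist() for k in ('clock','joints','ee_pos','wrist_force','moment','opening','grip_force')}); R=s['tool_rot'];print(np.degrees(np.arctan2(R[1][1],R[0][1])))
E
```

```text
{'clock': 40.95, 'joints': [-0.14, 0.51, 1.55, 0.0, 1.08, 2.14], 'ee_pos': [640.85, -79.58, 100.99], 'wrist_force': [0.48, 6.0, 2.73], 'moment': [0.78, 0.14, -0.1], 'opening': 9.81, 'grip_force': 40.0}
-130.80622930463724
```

>>> drive_tool:
  increments:
    - [0,0,0,0,0,0]
    - [0,0,0,0,0,0]
    - [0,0,0,0,0,0]
    - [0,0,0,0,0,0]
    - [0,0,0,0,0,0]
    - [0,0,-0.03,0,0,0]
    - [0,0,-0.07,0,0,0]
    - [0,0,-0.08,0,0,0]
    - [0,0,-0.08,0,0,0]
  hand: 0.1

```text
clock: 41.7
ee_pos: [642.5, -80.9, 168.0]
tool_rot: [[0.757, -0.653, 0.007], [-0.653, -0.757, -0.001], [0.006, -0.004, -1.0]]
wrist_force: [-0.5, -0.3, -0.2]
opening: 50.3
grip_force: 0.0
```

>>> drive_tool:
  increments:
    - [0,0,0,0,0,-0.35]
    - [0,0,0,0,0,-0.35]
    - [0,0,0,0,0,-0.35]
    - [0,0,0,0,0,-0.35]
    - [0,0,0,0,0,-0.35]
    - [0,0,0,0,0,-0.35]
    - [0,0,0,0,0,-0.35]
    - [0,0,0,0,0,-0.35]
    - [0,0,0,0,0,-0.35]
    - [0,0,0,0,0,-0.35]
    - [0,0,0,0,0,-0.35]

```text
clock: 42.62
ee_pos: [639.9, -80.4, 163.3]
tool_rot: [[0.927, 0.376, -0.002], [0.376, -0.927, 0.0], [-0.002, -0.001, -1.0]]
wrist_force: [-0.6, 0.9, 0.4]
opening: 50.3
grip_force: 0.0
```

>>> drive_tool:
  increments:
    - [0,0,0,0,0,-0.35]
    - [0,0,0,0,0,-0.35]
    - [0,0,0,0,0,-0.35]
    - [0,0,0,0,0,-0.35]
    - [0,0,0,0,0,-0.35]
    - [0,0,0,0,0,-0.35]
    - [0,0,0,0,0,-0.35]
    - [0,0,0,0,0,-0.35]
    - [0,0,0,0,0,-0.35]
    - [0,0,0,0,0,-0.35]
    - [0,0,0,0,0,-0.35]

```text
clock: 43.53
ee_pos: [640.4, -80.4, 164.2]
tool_rot: [[0.087, 0.996, -0.001], [0.996, -0.087, 0.0], [0.0, -0.001, -1.0]]
wrist_force: [-0.4, -0.4, -1.0]
opening: 50.2
grip_force: 0.0
```

>>> drive_tool:
  increments:
    - [0,0,0,0,0,-0.3]
    - [0,0,0,0,0,-0.3]
    - [0,0,0,0,0,-0.3]
    - [0,0,0,0,0,-0.3]
    - [0,0,0,0,0,-0.3]
    - [0,0,0,0,0,-0.3]
    - [0,0,0,0,0,-0.3]
    - [0,0,0,0,0,-0.3]
    - [0,0,0,0,0,-0.3]
    - [0,0,0,0,0,-0.3]

```text
clock: 44.37
ee_pos: [640.5, -80.4, 164.5]
tool_rot: [[-0.755, 0.656, -0.0], [0.656, 0.755, 0.0], [0.0, -0.0, -1.0]]
wrist_force: [-0.4, 0.4, 0.5]
opening: 50.1
grip_force: 0.0
```

```bash
python3 - <<'E'
from h import *
c=cam('side');c=cam('wrist');cv2.imwrite('pics/wr2.png',c['frame'][100:400,120:520])
pl([[(640.8,-79.5,101,49.2)]])
E
```

```text
now [640.6 -80.4 164.6] 49.1 j [-0.14  0.46  1.47  0.    1.21 -1.  ]
2 [0.0005, 0.001, 0.0795, 0.0, 0.0, -0.0007] phi 49.2
--
```

View pics/wr2.png

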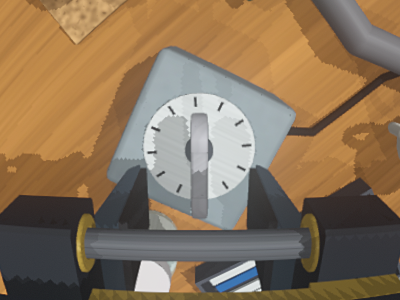

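The key, at (199,160), is again parallel to the fingers and stayed where I left it. I'm re-gripping and winding the rest.

>>> drive_tool:
  increments:
    - [0,0.001,0.04,0,0,0]
    - [0,0.001,0.07,0,0,0]
    - [0,0.001,0.0795,0,0,0]
    - [0,0.001,0.0795,0,0,0]
    - [0,0.001,0.0795,0,0,0]

```text
clock: 44.88
ee_pos: [641.6, -79.9, 101.6]
tool_rot: [[-0.757, 0.654, 0.0], [0.654, 0.757, 0.0], [-0.0, 0.0, -1.0]]
wrist_force: [-0.1, -1.0, -0.3]
opening: 50.1
grip_force: 0.0
```

>>> drive_tool:
  increments:
    - [0,0,0,0,0,0]
    - [0,0,0,0,0,0]
    - [0,0,0,0,0,0]
    - [0,0,0,0,0,0]
    - [0,0,0,0,0,0]
    - [0,0,0,0,0,0]
    - [0,0,0,0,0,0]
    - [0,0,0,0,0,0]
    - [0,0,0,0,0,0]
  hand: -1

```text
clock: 45.63
ee_pos: [641.3, -79.8, 101.4]
tool_rot: [[-0.757, 0.653, 0.0], [0.653, 0.757, 0.0], [-0.0, 0.0, -1.0]]
wrist_force: [0.0, -0.6, 1.2]
opening: 9.6
grip_force: 40.0
```

>>> drive_tool:
  increments:
    - [0,0,0,0,0,0.03]
    - [0,0,0,0,0,0.06]
    - [0,0,0,0,0,0.09]
    - [0,0,0,0,0,0.12]
    - [0,0,0,0,0,0.15]
    - [0,0,0,0,0,0.18]
    - [0,0,0,0,0,0.21]
    - [0,0,0,0,0,0.24]
    - [0,0,0,0,0,0.27]
    - [0,0,0,0,0,0.3]
    - [0,0,0,0,0,0.33]
    - [0,0,0,0,0,0.33]

```text
clock: 46.63
ee_pos: [640.7, -80.0, 101.4]
tool_rot: [[0.178, 0.984, -0.001], [0.984, -0.178, -0.0], [-0.0, -0.001, -1.0]]
wrist_force: [-3.0, -0.4, 2.7]
opening: 10.1
grip_force: 40.0
```

>>> drive_tool:
  increments:
    - [0,0,0,0,0,0.03]
    - [0,0,0,0,0,0.06]
    - [0,0,0,0,0,0.09]
    - [0,0,0,0,0,0.12]
    - [0,0,0,0,0,0.15]
    - [0,0,0,0,0,0.18]
    - [0,0,0,0,0,0.21]
    - [0,0,0,0,0,0.24]
    - [0,0,0,0,0,0.27]
    - [0,0,0,0,0,0.3]
    - [0,0,0,0,0,0.33]
    - [0,0,0,0,0,0.33]

```text
clock: 47.63
ee_pos: [640.3, -79.7, 101.3]
tool_rot: [[0.937, 0.35, -0.002], [0.35, -0.937, 0.0], [-0.001, -0.001, -1.0]]
wrist_force: [-4.3, 0.2, 3.9]
opening: 9.7
grip_force: 40.0
```

```bash
cat > k.py <<'E'
from h import *
s=bot.observe();print({k:np.round(s[k],2).tolist() for k in ('clock','joints','ee_pos','wrist_force','moment','joint_efforts','opening','grip_force')}); R=s['tool_rot'];print(np.degrees(np.arctan2(R[1][1],R[0][1])))
E
python3 k.py
```

```text
{'clock': 47.63, 'joints': [-0.14, 0.51, 1.55, 0.0, 1.08, 1.07], 'ee_pos': [640.31, -79.67, 101.35], 'wrist_force': [-4.31, 0.19, 3.94], 'moment': [-0.01, 0.67, -0.06], 'joint_efforts': [0.11, -46.7, -21.78, 0.1, -1.13, 0.61], 'opening': 9.66, 'grip_force': 40.0}
-69.53325340326784
```

>>> drive_tool:
  increments:
    - [0,0,0,0,0,0.02]
    - [0,0,0,0,0,0.04]
    - [0,0,0,0,0,0.06]
    - [0,0,0,0,0,0.08]
    - [0,0,0,0,0,0.095]
    - [0,0,0,0,0,0.105]
    - [0,0,0,0,0,0.11]
    - [0,0,0,0,0,0.11]

```text
clock: 48.3
ee_pos: [640.6, -79.6, 101.4]
tool_rot: [[1.0, 0.017, -0.001], [0.017, -1.0, -0.0], [-0.001, 0.0, -1.0]]
wrist_force: [-4.2, 1.2, 4.8]
opening: 14.1
grip_force: 43.4
```

```bash
python3 k.py
```

```text
{'clock': 48.3, 'joints': [-0.14, 0.51, 1.55, -0.0, 1.08, 1.41], 'ee_pos': [640.59, -79.55, 101.38], 'wrist_force': [-4.18, 1.17, 4.84], 'moment': [0.2, 0.79, 1.58], 'joint_efforts': [-2.13, -46.17, -21.77, 0.56, -1.38, 1.7], 'opening': 14.08, 'grip_force': 43.38}
-89.03430919455062
```

>>> drive_tool:
  increments:
    - [0,0,0,0,0,0.006]
    - [0,0,0,0,0,0.012]
    - [0,0,0,0,0,0.018]
    - [0,0,0,0,0,0.02]
    - [0,0,0,0,0,0.02]

```text
clock: 48.72
ee_pos: [640.8, -79.5, 101.4]
tool_rot: [[0.999, -0.047, -0.001], [-0.047, -0.999, -0.0], [-0.001, 0.0, -1.0]]
wrist_force: [-3.4, 1.4, 4.7]
opening: 16.0
grip_force: 48.8
```

```bash
python3 k.py
```

```text
{'clock': 48.72, 'joints': [-0.14, 0.51, 1.55, -0.0, 1.08, 1.48], 'ee_pos': [640.8, -79.49, 101.37], 'wrist_force': [-3.37, 1.44, 4.74], 'moment': [0.3, 0.74, 2.0], 'joint_efforts': [-2.84, -46.11, -21.64, 0.57, -1.32, 2.01], 'opening': 16.0, 'grip_force': 48.84}
-92.67113381928795
```

The stop is reached: the moment rose to 2 N m and the pads are starting to slip. Letting go and retreating.

>>> drive_tool:
  increments:
    - [0,0,0,0,0,0]
    - [0,0,0,0,0,0]
    - [0,0,0,0,0,0]
    - [0,0,0,0,0,0]
    - [0,0,0,0,0,0]
    - [0,0,-0.03,0,0,0]
    - [0,0,-0.07,0,0,0]
    - [0,0,-0.12,0,0,0]
    - [0,0,-0.12,0,0,0]
  hand: 0.1

```text
clock: 49.47
ee_pos: [645.5, -80.5, 205.6]
tool_rot: [[0.998, -0.053, 0.016], [-0.053, -0.999, -0.002], [0.016, 0.001, -1.0]]
wrist_force: [1.3, 0.4, 1.5]
opening: 50.2
grip_force: 0.0
```

>>> drive_tool:
  increments:
    - [-0.28,0,-0.03,0,0,0]
    - [-0.28,0,-0.03,0,0,0]
    - [-0.28,0,-0.03,0,0,0]
    - [-0.28,0,-0.03,0,0,0]
    - [-0.28,0,-0.03,0,0,0]
    - [-0.28,0,-0.03,0,0,0]
    - [-0.28,0,-0.03,0,0,0]
    - [-0.28,0,-0.03,0,0,0]

```text
clock: 50.13
ee_pos: [417.6, -68.3, 221.8]
tool_rot: [[0.999, -0.053, 0.003], [-0.053, -0.999, -0.0], [0.003, 0.0, -1.0]]
wrist_force: [0.6, 0.1, 0.2]
opening: 49.9
grip_force: 0.0
```

```bash
python3 - <<'E'
from h import *
bot.read_camera('side');boxes();boxes('block');boxes('glue_jar')
for n in ('top','side'):
    c=cam(n);P=cloud(c);z=P[...,2]
    w=(abs(P[...,0]-640)<50)&(abs(P[...,1]+79)<50)
    m=w&(z>105)&(z<150); print(n,rect(P[m][:,:2]))
    if n=='top': im=c['frame'][120:360,130:530]; cv2.imwrite('pics/end.png',cv2.resize(im,(800,480),interpolation=cv2.INTER_CUBIC))
print(bot.observe()['ee_pos'])
E
```

```text
top 0.94 75 (array([568.6, 213.3]), 99.0, 62.0, 179.5) [ 88 123 144]
top 0.69 75 (array([448.8, 220.2]), 97.5, 62.4, 174.5) [ 85 117 138]
top 0.58 75 (array([454.7, 339.3]), 99.4, 63.6, 174.7) [ 90 122 143]
top 0.57 75 (array([571.9, 330.1]), 96.5, 63.7, 176.9) [ 87 120 141]
side 0.95 70 (array([452.7, 337.7]), 102.1, 66.4, 1.5) [ 88 123 150]
side 0.82 70 (array([563.2, 334.7]), 80.6, 77.2, 166.6) [ 84 116 141]
side 0.65 71 (array([446. , 219.3]), 100.8, 68.0, 175.3) [ 82 115 139]
side 0.62 71 (array([549.4, 221.6]), 80.9, 59.7, 57.7) [ 83 115 138]
side 0.35 136 (array([638., -80.]), 49.0, 11.2, 12.0) [131 129 133]
top 0.83 66 (array([431.6, 493.1]), 88.7, 58.6, 158.0) [173 175  63]
top 0.65 65 (array([291.4, 292.6]), 89.7, 57.6, 95.4) [ 72 202 211]
top 0.63 65 (array([284.5, 419.4]), 88.7, 58.2, 125.4) [172 173  60]
top 0.53 70 (array([478.1, -48.4]), 32.7, 11.2, 115.6) [ 53  75 109]
side 0.91 61 (array([284.8, 395. ]), 134.2, 68.8, 100.8) [120 126  73]
side 0.62 61 (array([289.2, 288.7]), 90.9, 59.9, 95.3) [ 48 149 177]
side 0.57 66 (array([439.5, -58.2]), 92.1, 61.9, 6.3) [ 48  70 104]
side 0.56 61 (array([427.7, 489.1]), 87.6, 64.7, 152.2) [120 124  71]
top 0.69 90 (array([ 697.3, -194.4]), 51.8, 48.2, 174.1) [202 204 208]
side 0.62 86 (array([ 694.8, -195.1]), 53.4, 51.8, 65.2) [172 180 180]
top (array([641.8, -78.8]), 64.5, 10.7, 9.7)
side (array([638.5, -80.2]), 65.9, 13.5, 10.1)
[417.49470548 -68.20313272 221.12799857]
```

View pics/end.png

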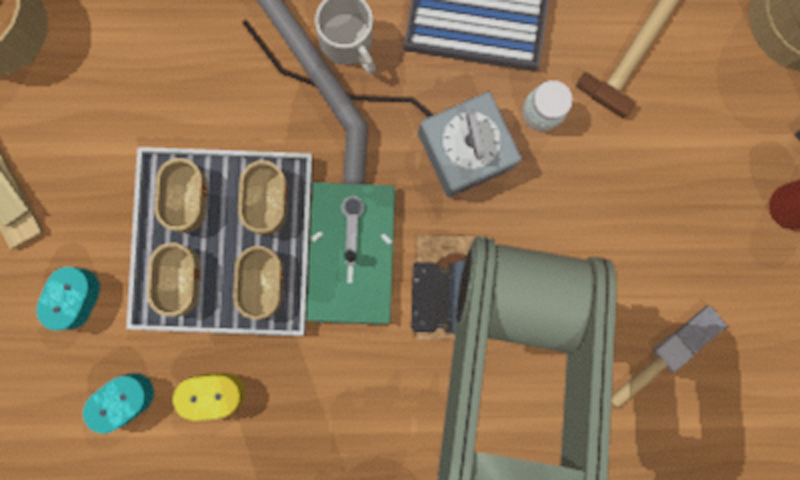

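The final picture shows:
- four boxes upright and separate in the tray
- the lever on the middle mark at (350,270)
- the block on the mat, confirmed at (439,-58) by the side camera
- the jar unmoved

The key met a hard stop, so I'm handing in.

```bash
python3 -c "
from plant import bot
print(bot.sign_off())"
```

```text
the job is handed in; nothing more can be done
None
```

I handed in the job with everything let go: the block is on the cork mat, all four boxes stand upright and separate in the tray, the lever is on the middle mark, the key was then wound clockwise in part turns to its hard stop, and the glue jar did not move.

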